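# Change a lens test bench over: raise its screen, swap target for lenses, clamp carriage

### The job

Change the lens test bench over from alignment to measuring: raise its stiff folding screen off the rail and leave it standing 105 degrees open (15 degrees past upright), free the clamp knob of the source carriage and draw the carriage back, and stand the round alignment target from the rail in the accessory tray. Set every lens rider that stands on the table down over the rail between the camera head and the carriage, push the freed carriage towards the head until all riders stand butted together against the head without gaps, and turn the knob fully tight again. Leave the other things on the table where they are.

Things in the scene. Friction and masses are not known exactly. Their poses are not given: they have to be found in the camera images.
- bench: Lens test bench: dark grey deck 265 x 430 mm, 20 mm thick, turned a little about the vertical; on it an aluminium rail of trapezoid section (22 mm wide on top, 36 at its foot, top 40 mm above the table). Origin: on the table under the rail's centre line. Axes: y along the rail towards the camera head (left), x level towards the screen hinge (away from the robot), z up.
- seat (a point): Middle of the stop face of the fixed camera head (black block and bracket with steel objective, 56 mm wide, top 98 mm above the table; the objective's front is 10 mm behind this face) at the rail's left end, 40 mm above the table, level with the rail's top. Axes as the bench: y along the rail into the head. The rail's centre line is this frame's y axis; riders stand on its -y side.
- lid_handle (a point): Middle of the folding screen's handle: a round bar 12 mm thick, 120 mm long, parallel to the rail, on two end arms 40 mm beyond the screen's free edge, 190 mm from the hinge line. The screen is a black panel 145 x 300 x 14 mm, display on the under side; shut it lies level over the rail, 135 mm above the table, handle towards the robot.
- lid_hinge (a point): Point on the screen's hinge line (parallel to the rail) straight behind the handle's middle, 100 mm beyond the rail's centre line and 135 mm above the table.
- lid (a joint): Screen angle, rad: 0 shut (level), grows as the handle is raised and carried back, 1.571 upright, 1.833 = 105 degrees, at most 2.4. The hinge is stiff: the screen stays where it is left; raising it takes 5 to 10 N at the handle.
- carriage_face (a point): Middle of the source carriage's front face, which meets the riders, 40 mm above the table. Axes as the bench. The carriage straddles the rail's right end: base 60 mm long, 56 wide, 24 to 48 mm above the table; on it a black plate (50 wide, 14 thick, top 98 mm above the table) with a brass collimator; a lug towards the robot carries the clamp knob.
- carriage (a joint): Carriage position along the rail, m: 0 drawn back to the right end (four riders then fit with 45 mm to spare; least -0.005), grows towards the camera head. It slides with about 1 N when freed and holds over 25 N when the knob is tight.
- knob_grip (a point): Clamp knob of the carriage, point on its vertical axis 86 mm above the table, 75 mm from the rail's centre line on the robot's side, 30 mm behind the carriage's front face: a black wing 44 mm long, 13 thick, 30 tall (top 99 mm above the table). Axes: x along the wing (turns with the knob), z up.
- knob (a joint): Clamp knob angle, rad: 0 fully tight (wing square to the rail), grows counter-clockwise seen from above, at most 1.5. The carriage is free from about 0.7 on and held firmly below 0.3. Turning takes about 0.2 N m; the knob stays where it is left.
- rider1: Lens rider (all alike, two to four present): inverted-U saddle 60 mm long (y), 56 wide (x), 24 high, 37 mm between its 16 mm high cheeks; on its middle an upright plate with a lens, 50 wide (x), 14 thick (y), top 82 mm above the feet; lift it by this. Origin: centre of the underside. Seated, its top plate rests on the rail: origin 24 mm above the table, y along the rail, either way round. 0.22 kg, mostly in the saddle.
- rider2: Lens rider (all alike, two to four present): inverted-U saddle 60 mm long (y), 56 wide (x), 24 high, 37 mm between its 16 mm high cheeks; on its middle an upright plate with a lens, 50 wide (x), 14 thick (y), top 82 mm above the feet; lift it by this. Origin: centre of the underside. Seated, its top plate rests on the rail: origin 24 mm above the table, y along the rail, either way round. 0.22 kg, mostly in the saddle.
- rider3: Lens rider (all alike, two to four present): inverted-U saddle 60 mm long (y), 56 wide (x), 24 high, 37 mm between its 16 mm high cheeks; on its middle an upright plate with a lens, 50 wide (x), 14 thick (y), top 82 mm above the feet; lift it by this. Origin: centre of the underside. Seated, its top plate rests on the rail: origin 24 mm above the table, y along the rail, either way round. 0.22 kg, mostly in the saddle.
- rider4: Lens rider (all alike, two to four present): inverted-U saddle 60 mm long (y), 56 wide (x), 24 high, 37 mm between its 16 mm high cheeks; on its middle an upright plate with a lens, 50 wide (x), 14 thick (y), top 82 mm above the feet; lift it by this. Origin: centre of the underside. Seated, its top plate rests on the rail: origin 24 mm above the table, y along the rail, either way round. 0.22 kg, mostly in the saddle.
- target: Alignment target, standing on the rail at the start: the same saddle as a lens rider, with an upright round white disc with a cross on it, 60 mm across and 14 mm thick (y), instead of the square lens plate; top 78 mm above the feet; lift it by the disc. Origin and axes as a rider's. 0.20 kg. It belongs in the tray, upright on its feet, turned anyhow.
- tray: Accessory tray, fixed on the table: grey open box 114 x 114 mm outside, 20 mm high, walls 4 mm, floor 4 mm thick. Origin: centre of its underside.
- post_holder: Bystander: black post holder with a steel post on a round base 60 mm across, 103 mm tall. Leave alone.
- optics_box: Bystander: flat optics box with a grey lid, 92 x 92 x 40 mm. Leave alone.
- hex_driver: Bystander: hex driver lying on the table, 190 mm long, handle 22 mm thick. Leave alone.
Not all that is in view belongs to the job. What is shaped like the rider1 but brown is not meant. Leave any blue look-alike of the rider2 alone.

How it is judged:
By the outcome, as a careful person would: the job done as asked, in the order asked, and still so for the second after the job is handed in, with the robot touching nothing.
Of rider1, rider2, rider3, rider4 only 2 to 4 are there at a start; the rules pass over those that are not, and their reading is None.
At some moment in a run one of rider1, rider2, rider3, rider4 may be knocked a few centimetres aside while the robot is not near it.
It also fails if it takes over 210 s, if anything falls off the work surface, if the arm or the gripper's body presses on something with over 40 N, if the wrist force passes 120 N, or if a joint passes its speed limit or range.

### The arm

A 6-joint arm with a two-finger parallel gripper is mounted at the origin on the work surface. World frame = base frame: x ahead of the robot, y to its left, z up, the work surface at z = 0. Lengths are in mm, angles in rad, forces in N, time in s.
With the tool pointing down it reaches from about 350 to 975 mm from the base axis. Payload 7.1 kg.
Tool frame: the origin (TCP) lies at the very end of the fingers, on their centre line; the grasp point (between the pads) lies 19 mm behind it; z points along the fingers, y is the direction in which the jaws open and shut (so a half turn about z gives the same grasp; the last joint's range is limited). The gripper opens to 88 mm and grips with 3 to 60 N. Pads are 20 mm wide; open, the fingers measure 115 mm over their backs; the gripper's body (75 mm by 178 mm) begins 61 mm behind the grasp point.
Start: joints at [1.248, 0.423, 1.63, -0, 1.089, -0.019], TCP at [186.936, 596.372, 222.675] pointing down, gripper open.
Joint ranges: [-3, 3], [-0.9, 2.11], [0.09, 2.58], [-1.31, 4.45], [0.11, 2.69], [-2.54, 2.54]. Speed limits (rad/s): [2.39, 2.39, 3.01, 3.14, 3.14, 3.14].

### API

Orientations are given as a rotation vector (axis times angle).
In Python, from workcell import readout, imaging, close_job gives the robot as it stands.
- The arm moves only by the tool carry_out, never from a script. Its argument "rows" is a list of rows, each a list of 3 entries, a list of its own where there are three numbers: the shift along the tool's x, y, z in m, then the turn, a rotation vector about the tool's x, y, z in rad, then the closure, from 0 (fully open) to 1 (shut). In form: [[[dx, dy, dz], [wx, wy, wz], hand], ...]. A call has 1 to 12 rows; each row shifts and turns the commanded pose from where the row before left it, along the tool's axes as they then stand; what a row does not reach is not made up. A row lasts 1/12 s, in which the tool goes at most 41.7 mm and 7.16 degrees, less where a joint would pass 70% of its speed; a pose out of reach is approached as far as the arm can. A call with a gripper value outside its range is refused whole. The fingers move at their own pace and stop on an object; the grip force is fixed at half the most. Time passes only in rows, so rows that do not move let the fingers close. It gives the time, the measured TCP pose, the force and the opening at its end, in the units of the state.
- readout.get_obs(): the state, without advancing time (a new reading comes with each control period).
- imaging.get_image(name): name is "scene" or "side" or "wrist"; returns the picture (400x640x3 uint8, red, green, blue); there is no depth.
- imaging.camera_params(name): a dict with "fx", "fy", "cx", "cy" (pixels), "rvec" (rotation vector, rad) and "tvec" (3), from world to camera coordinates, as OpenCV has them; the wrist camera has in their place "T_tool_cam" (4x4, takes a point from camera to tool coordinates, whose origin is the TCP and whose axes are the flange's). Camera axes: x right, y down, z forward; pixel columns grow to the right and rows downward; lengths in mm; the calibration is good to about 2 mm. A picture is of the moment at which its call begins: read the wrist's pose just before it. camera_params takes no time and is no camera call.
- close_job(): hands the job in, once; it reports no verdict.
The state is a dict: "t": time; "qpos": joint angles; "qvel": joint speeds; "joint_torque": joint torques, N m; "ee_pos": TCP position; "orientation": TCP orientation; "ft_force": force on the tool from outside, world axes, zero at the start; "moment": the same for the moment, N m; "width": finger opening in mm.
Only numpy, scipy, OpenCV 4.12 (cv2) and the standard library are available. Lean on these libraries where they do the work, as an engineer would, in place of code of your own. Each camera call takes 0.05 s, during which the arm holds its last target.

## Working session

There is one attempt and no reset: what is moved stays moved. The work goes in short steps, Python scripts to look and compute and a tool call to move; the robot and the scene stay as the last step left them, time stands still between calls to the robot, and variables do not carry over. Pictures are saved under pics/ and viewed, and the job is handed in when it is done.

Besides the shell and the picture viewer there is one more tool, called by a JSON object that holds its "op" and its "data", one argument or row to a line. carry_out: Moves the arm, as the interface text tells. Its arguments: {"type":"object","properties":{"rows":{"type":"array","items":{"type":"array"}}},"required":["rows"]}

```bash
ls; mkdir -p pics
python3 - <<'E'
from workcell import readout, imaging
import cv2
print(readout.get_obs())
for n in ["scene","side","wrist"]:
    im=imaging.get_image(n); cv2.imwrite(f"pics/{n}0.png",im[:,:,::-1])
    print(n,imaging.camera_params(n))
E
```

```text
pics
{'t': 0.0, 'qpos': array([ 1.24802733e+00,  4.23818120e-01,  1.63067910e+00, -6.03386238e-05,
        1.08857280e+00, -1.90077873e-02]), 'qvel': array([ 0.00044578,  0.00090241, -0.00114736, -0.00144442, -0.00137127,
        0.00032459]), 'joint_torque': array([-1.80122373e-03, -5.44649506e+01, -2.73658633e+01,  6.43093348e-02,
        2.30150786e-02, -1.29449654e-04]), 'ee_pos': array([186.76825578, 595.87275374, 221.92015628]), 'orientation': array([-4.75240974e-01, -3.10523710e+00,  2.30096207e-03]), 'ft_force': array([-0.57130301,  0.345127  ,  0.25425353]), 'moment': array([-0.03817679, -0.06243027, -0.01302555]), 'width': 87.78182150510217}
scene {'fx': 503.097658221086, 'fy': 503.097658221086, 'cx': 325.2779818470144, 'cy': 195.0223570169003, 'rvec': array([ 2.47555116,  0.67519444, -0.22313105]), 'tvec': array([-442.47047043, -154.76668727, 1973.68743565])}
side {'fx': 512.1795688324434, 'fy': 512.1795688324434, 'cx': 315.34391772918315, 'cy': 206.7577342344588, 'rvec': array([ 0.50673183, -2.64832571,  1.28619241]), 'tvec': array([ 514.97267012,  179.60599971, 1440.38385216])}
wrist {'fx': 277.2530855720447, 'fy': 277.2530855720447, 'cx': 318.9036066170936, 'cy': 198.21772774217885, 'T_tool_cam': array([[ 1.82547158e-04, -9.61954146e-01, -2.73210884e-01,
         7.46069494e+01],
       [ 9.99999711e-01, -2.60093797e-05,  7.59731579e-04,
         9.36877967e-01],
       [-7.37932988e-04, -2.73210944e-01,  9.61953864e-01,
        -1.62652143e+02],
       [ 0.00000000e+00,  0.00000000e+00,  0.00000000e+00,
         1.00000000e+00]])}
```

View pics/scene0.png

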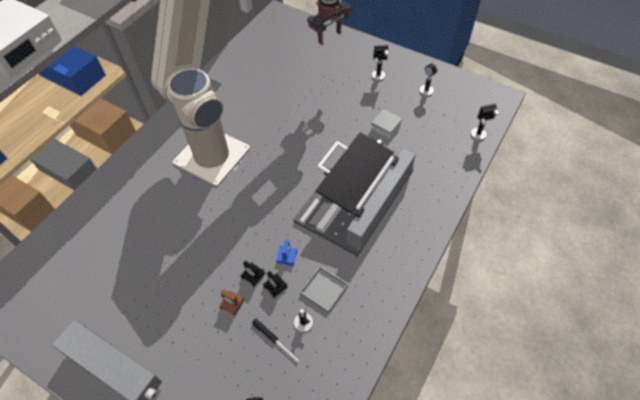

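View pics/side0.png

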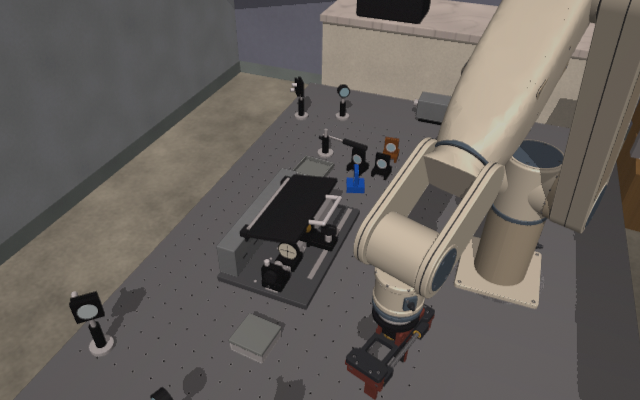

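View pics/wrist0.png

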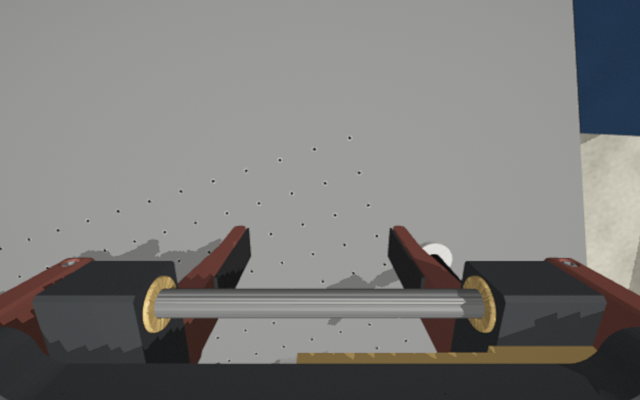

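The scene picture shows two black riders at (252,272) and (275,284), a blue look-alike at (286,254) and a brown one at (231,301). It also shows the tray at (324,290), the bench at (355,190) with its screen shut, the optics box at (386,122), and the post holder at (304,320). I'll crop closer.

```bash
cat > h.py <<'E'
import numpy as np, cv2
from scipy.spatial.transform import Rotation as R
from workcell import readout, imaging
def obs(): return readout.get_obs()
def cam(n,o=None):
    p=imaging.camera_params(n); K=np.array([[p['fx'],0,p['cx']],[0,p['fy'],p['cy']],[0,0,1]])
    if n=='wrist':
        o=o or obs(); T=np.eye(4); T[:3,:3]=R.from_rotvec(o['orientation']).as_matrix(); T[:3,3]=o['ee_pos']
        M=np.linalg.inv(T@np.array(p['T_tool_cam']))
        return K,M[:3,:3],M[:3,3]
    return K,R.from_rotvec(p['rvec']).as_matrix(),np.array(p['tvec'])
def ray(c,uv):
    K,Rm,t=c; d=Rm.T@np.linalg.solve(K,[uv[0],uv[1],1.]); o=-Rm.T@t; return o,d/np.linalg.norm(d)
def onz(c,uv,z):
    o,d=ray(c,uv); return o+d*(z-o[2])/d[2]
def proj(c,P):
    K,Rm,t=c; q=K@(Rm@np.asarray(P,float)+t); return q[:2]/q[2]
def tri(c1,u1,c2,u2):
    o1,d1=ray(c1,u1);o2,d2=ray(c2,u2)
    A=np.stack([d1,-d2],1); s=np.linalg.lstsq(A,o2-o1,rcond=None)[0]
    a=o1+d1*s[0];b=o2+d2*s[1]; return (a+b)/2,np.linalg.norm(a-b)
def shot(n,tag,box=None,k=1):
    o=obs(); im=imaging.get_image(n); cv2.imwrite(f"pics/{tag}_raw.png",im[:,:,::-1]); np.save(f"pics/{tag}.npy",im)
    np.save(f"pics/{tag}_pose.npy",np.r_[o['ee_pos'],o['orientation']])
    crop(tag,box,k); return im,cam(n,o)
def crop(tag,box=None,k=1,out=None):
    im=np.load(f"pics/{tag}.npy")
    if box: im=im[box[1]:box[3],box[0]:box[2]]
    cv2.imwrite(f"pics/{out or tag}.png",cv2.resize(im[:,:,::-1],None,fx=k,fy=k,interpolation=cv2.INTER_CUBIC))
def tilt(): pass
E
python3 - <<'E'
from h import *
for n in ['scene','side']:
    im=cv2.imread(f'pics/{n}0.png')[:,:,::-1]; np.save(f'pics/{n}0.npy',im)
crop('scene0',(200,110,430,350),2.5*1,'s1'); crop('side0',(210,120,410,310),3,'d1');
E
```

```text
(no output)
```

View pics/s1.png

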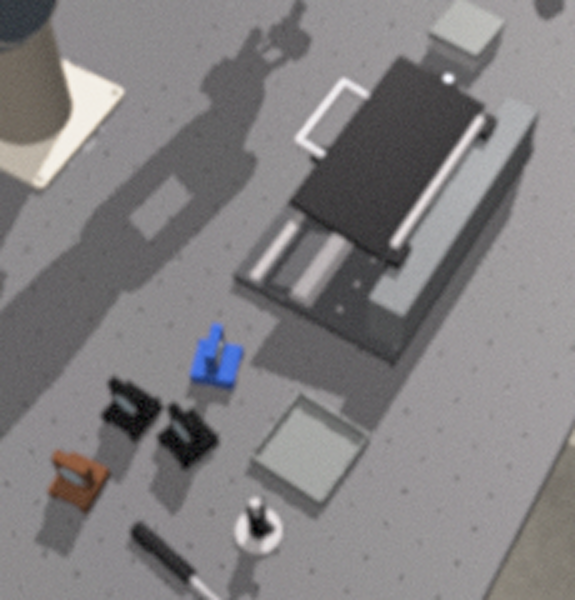

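View pics/d1.png

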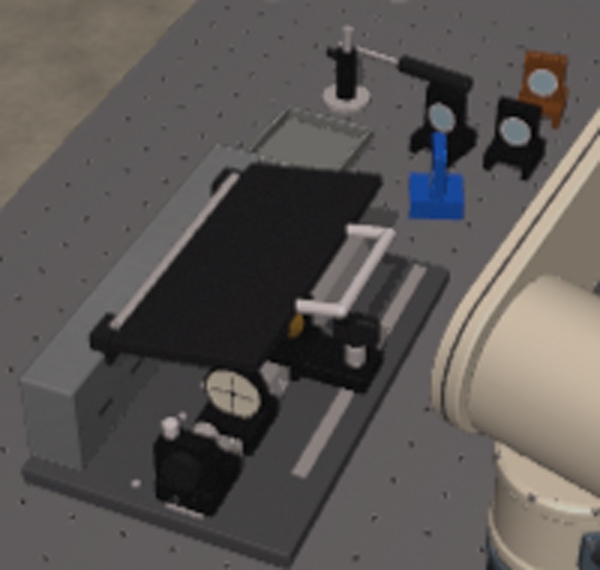

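Run:
```python
from h import *
s=cam('scene');d=cam('side')
S=lambda x,y:(200+x/2.5-.3,110+y/2.5-.3); D=lambda x,y:(210+x/3-.3,120+y/3-.3)
f=lambda a:np.round(a,1)
print('side deck corners', [f(onz(d,D(*p),20)) for p in [(25,468),(290,556),(448,266)]])
print('scene deck corners', [f(onz(s,S(*p),20)) for p in [(236,277),(395,357)]])
print('side handle outer ends z135', [f(onz(d,D(*p),135)) for p in [(342,313),(396,231)]])
print('scene handle outer corners', [f(onz(s,S(*p),135)) for p in [(297,138),(345,80)]])
print('handle tri',f(tri(s,S(297,138),d,D(396,231))[0]),tri(s,S(345,80),d,D(342,313)))
print('screen corners side',[f(onz(d,D(*p),142)) for p in [(250,165),(382,178),(95,340),(267,362)]])
print('screen scene',[f(onz(s,S(*p),142)) for p in [(403,57),(290,200),(400,258),(485,105)]])
print('tray',[f(onz(s,S(*p),20)) for p in [(303,395),(370,437),(322,507),(250,458)]])
print('riderA tops',[f(tri(s,S(*p),d,D(*q))[0]) for p,q in [((112,380),(430,85)),((132,400),(466,90))]])
print('riderB',)
```

```text
side deck corners [array([708.3, 327. ,  20. ]), array([447.3, 333.4,  20. ]), array([442.7, -97.1,  20. ])]
scene deck corners [array([444.8, -97.6,  20. ]), array([699.7, -95.2,  20. ])]
side handle outer ends z135 [array([473.4, 145. , 135. ]), array([468.3,  11. , 135. ])]
scene handle outer corners [array([439.5,  83.5, 135. ]), array([445.1, 209.2, 135. ])]
handle tri [454.3  59.1 172.7] (array([459.42561755, 183.77399738, 169.86871953]), np.float64(0.06363820211053173))
screen corners side [array([638.6, -29. , 142. ]), array([507.3, -57.9, 142. ]), array([657.6, 267.8, 142. ]), array([507.4, 237.9, 142. ])]
screen scene [array([499.6, 284.6, 142. ]), array([488.7, -16. , 142. ]), array([661.6, -22.2, 142. ]), array([643.4, 264.1, 142. ])]
tray [array([ 621.1, -206.8,   20. ]), array([ 727.6, -214.1,   20. ]), array([ 721.9, -327.8,   20. ]), array([ 608.1, -318.2,   20. ])]
riderA tops [array([ 484.6, -330. ,  115.3]), array([ 479.7, -344.3,   92. ])]
riderB
```

```bash
cat >> h.py <<'E'
def need(P,yaw=None,o=None):
    """shift in tool axes (mm) from measured pose to P (world mm, tool down, tool x at yaw deg) : turn first, then shift in new axes"""
    o=o or obs(); Rm=R.from_rotvec(o['orientation']).as_matrix()
    if yaw is None: yaw=np.degrees(np.arctan2(Rm[1,0],Rm[0,0]))
    a=np.radians(yaw); x=np.array([np.cos(a),np.sin(a),0]); z=np.array([0,0,-1.]); Rt=np.stack([x,np.cross(z,x),z],1)
    w=R.from_matrix(Rm.T@Rt).as_rotvec()
    dp=np.asarray(P,float)-o['ee_pos']
    print('pos',np.round(o['ee_pos'],1),'yaw',round(np.degrees(np.arctan2(Rm[1,0],Rm[0,0])),2),'F',np.round(o['ft_force'],1),'w',round(o['width'],1),'t',round(o['t'],2))
    print('turn',np.round(w,4),'shift after turn',np.round(Rt.T@dp,1),'shift before turn',np.round(Rm.T@dp,1))
E
python3 -c "
from h import *
need([430,120,330],90)"
```

```text
pos [186.8 596.  222.1] yaw 162.59 F [ 0.9 -0.1  0.8] w 88.2 t 0.15
turn [-1.0000e-03  7.0000e-04  1.2669e+00] shift after turn [-476.   243.2 -107.9] shift before turn [-374.5 -381.6 -107.5]
```

{"op": "carry_out", "data": {
  "rows": [
    [[0,0,-0.01],[0,0,0.1152],0],
    [[0,0,-0.01],[0,0,0.1152],0],
    [[0,0,-0.01],[0,0,0.1152],0],
    [[0,0,-0.01],[0,0,0.1152],0],
    [[0,0,-0.01],[0,0,0.1152],0],
    [[0,0,-0.01],[0,0,0.1152],0],
    [[0,0,-0.01],[0,0,0.1152],0],
    [[0,0,-0.01],[0,0,0.1152],0],
    [[0,0,-0.01],[0,0,0.1152],0],
    [[0,0,-0.01],[0,0,0.1152],0],
    [[0,0,-0.008],[0,0,0.1152],0]
  ]
}}

```text
t: 1.07
ee_pos: [186.9, 596.3, 331.2]
orientation: [2.228, 2.215, -0.0]
ft_force: [-0.2, 0.2, 0.5]
width: 87.8
```

{"op": "carry_out", "data": {
  "rows": [
    [[-0.034,0.0173,0],[0,0,0],0],
    [[-0.034,0.0173,0],[0,0,0],0],
    [[-0.034,0.0173,0],[0,0,0],0],
    [[-0.034,0.0173,0],[0,0,0],0],
    [[-0.034,0.0173,0],[0,0,0],0],
    [[-0.034,0.0173,0],[0,0,0],0],
    [[-0.034,0.0173,0],[0,0,0],0],
    [[-0.034,0.0173,0],[0,0,0],0],
    [[-0.034,0.0173,0],[0,0,0],0],
    [[-0.034,0.0173,0],[0,0,0],0],
    [[-0.034,0.0173,0],[0,0,0],0],
    [[-0.034,0.0173,0],[0,0,0],0]
  ]
}}

```text
t: 2.07
ee_pos: [394.7, 186.5, 330.7]
orientation: [2.221, 2.221, 0.0]
ft_force: [-0.1, 0.4, -0.2]
width: 87.7
```

{"op": "carry_out", "data": {
  "rows": [
    [[-0.034,0.0173,0],[0,0,0],0],
    [[-0.034,0.0173,0],[0,0,0],0],
    [[0,0,0],[0,0,0],0],
    [[0,0,0],[0,0,0],0]
  ]
}}

```text
t: 2.4
ee_pos: [429.5, 118.7, 330.5]
orientation: [-2.226, -2.216, 0.0]
ft_force: [0.6, -0.1, -0.3]
width: 87.8
```

```bash
python3 -c "
from h import *
need([430,120,330],90)
shot('wrist','w1'); shot('side','d2',(200,60,420,310),2.3)"
```

```text
pos [429.5 118.7 330.5] yaw 89.74 F [ 0.6 -0.1 -0.3] w 87.8 t 2.4
turn [-0.0005 -0.     -0.0046] shift after turn [1.3 0.5 0.5] shift before turn [1.3 0.5 0.5]
```

View pics/w1.png

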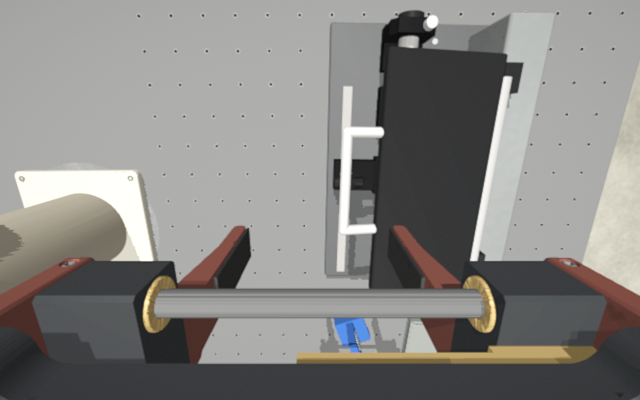

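View pics/d2.png

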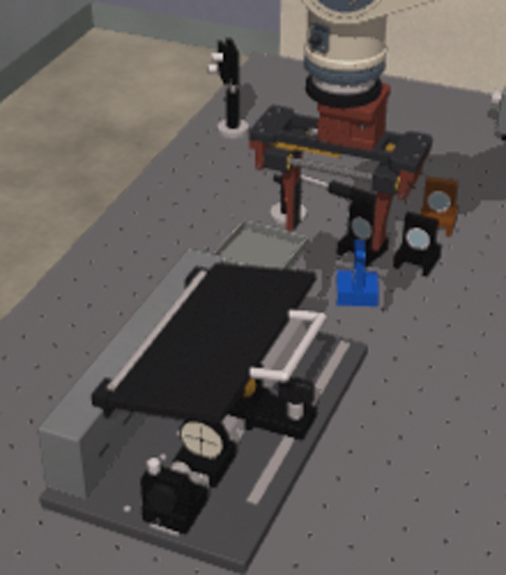

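Run:
```python
from h import *
o=np.load('pics/w1_pose.npy'); w=cam('wrist',dict(ee_pos=o[:3],orientation=o[3:]))
s=cam('scene');d=cam('side')
S=lambda x,y:(200+x/2.5-.3,110+y/2.5-.3); D=lambda x,y:(210+x/3-.3,120+y/3-.3)
f=lambda a:np.round(a,1)
for wp,dp,sp in [((347,131),(342,309),(344,84)),((344.5,230),(391,232),(300,138))]:
    for z in (135,150,165,170): print(z,f(onz(w,wp,z)),end=' ')
    a=tri(w,wp,d,D(*dp)); b=tri(w,wp,s,S(*sp)); print('\n',f(a[0]),f(a[1]),f(b[0]),f(b[1]))
# deck corners
print([f(onz(w,p,20)) for p in [(332,24),(327,274)]])
print('knob top', [f(onz(w,p,99)) for p in [(334,160),(363,160),(334,189),(363,189)]])
print('head top', [f(onz(w,p,98)) for p in [(400,12),(388,46)]])
crop('w1',(310,0,570,280),2.1,'w1c')
```

```text
135 [465.5 180.5 135. ] 150 [464.  181.1 150. ] 165 [462.5 181.6 165. ] 170 [462.1 181.8 170. ] 
 [461.1 181.7 172.4] 1.5 [461.2 180.8 165.4] 3.0
135 [465.1  46.9 135. ] 150 [463.7  53.  150. ] 165 [462.2  59.2 165. ] 170 [461.7  61.3 170. ] 
 [459.6  61.2 171.5] 4.1 [460.1  61.8 172.9] 2.9
[array([450.5, 332.8,  20. ]), array([444.5, -91.2,  20. ])]
knob top [array([451.5, 139.1,  99. ]), array([492.7, 138.9,  99. ]), array([451.9,  96.6,  99. ]), array([494.3,  96.4,  99. ])]
head top [array([531.7, 322.8,  98. ]), array([519.2, 284.8,  98. ])]
```

View pics/w1c.png

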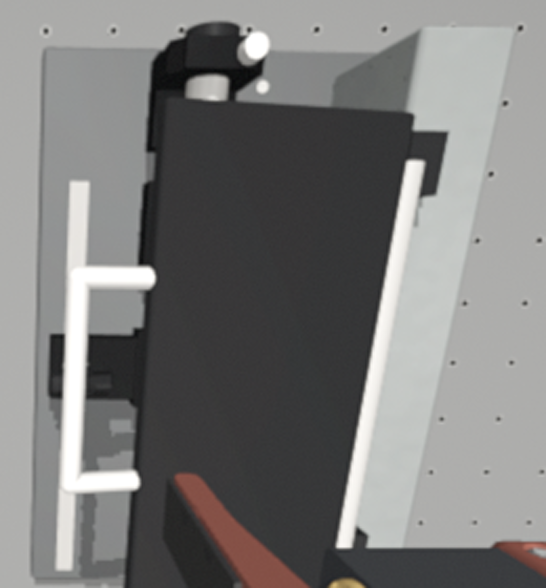

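The handle's middle is at about (461, 121.5, 170.5), with ends 120 mm apart as described. The screen therefore starts about 0.19 rad open rather than shut. I'll grasp the bar from above with the jaws part open.

{"op": "carry_out", "data": {
  "rows": [
    [[0.001,0.0105,0.03],[0,0,0],0.6],
    [[0.001,0.0105,0.03],[0,0,0],0.6],
    [[0.0,0.0105,0.03],[0,0,-0.006],0.6],
    [[0,0,0],[0,0,0],0.6],
    [[0,0,0],[0,0,0],0.6]
  ]
}}

```text
t: 2.92
ee_pos: [459.1, 123.4, 239.7]
orientation: [-2.211, -2.229, 0.005]
ft_force: [0.2, -0.0, -0.1]
width: 58.0
```

```bash
python3 -c "
from h import *
need([461,121.5,151])
shot('wrist','w2'); shot('side','d3',(200,60,420,310),2.3)"
```

```text
pos [459.1 123.4 239.7] yaw 90.45 F [ 0.2 -0.  -0.1] w 58.0 t 2.92
turn [-0.004   0.0008 -0.    ] shift after turn [-1.9  1.9 88.7] shift before turn [-1.9  2.2 88.7]
```

View pics/w2.png

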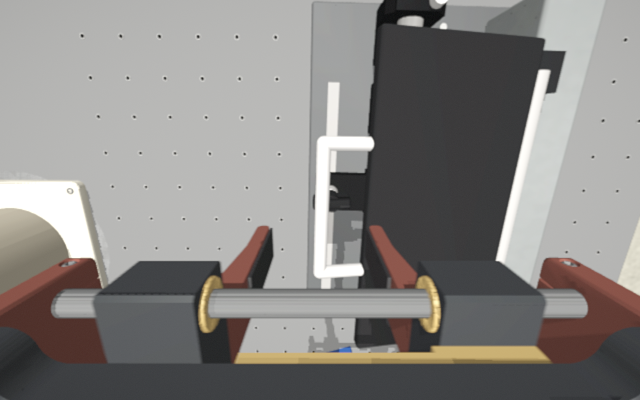

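View pics/d3.png

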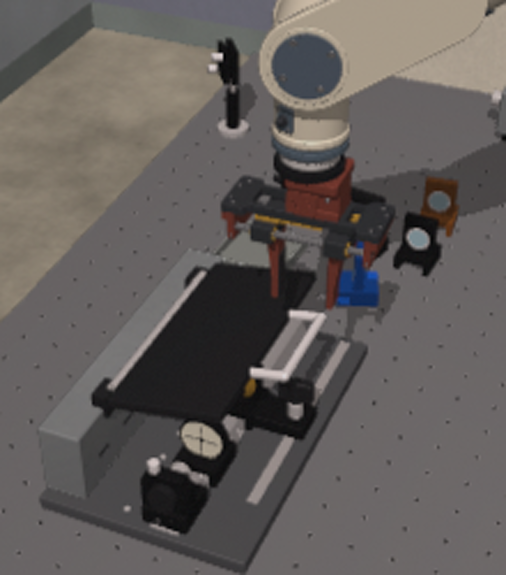

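Run:
```python
from h import *
def wc(t):
    o=np.load(f'pics/{t}_pose.npy'); return cam('wrist',dict(ee_pos=o[:3],orientation=o[3:]))
a,b=wc('w1'),wc('w2')
print(tri(a,(347,131),b,(323.5,143)),tri(a,(344.5,230),b,(321.5,271)))
print([onz(b,p,170) for p in [(323.5,143),(321.5,271)]])
```

```text
(array([462.38039912, 181.19260217, 170.03596588]), np.float64(1.42906467928186)) (array([462.27160459,  59.29627076, 165.29880713]), np.float64(0.18945778173608185))
[array([462.6952412 , 180.54564007, 170.        ]), array([462.30176056,  62.01984363, 170.        ])]
```

{"op": "carry_out", "data": {
  "rows": [
    [[0,0.001,0.0],[0,0,0.01],0.6],
    [[-0.001,0.001,0.0],[0,0,0.01],0.6],
    [[0,0.001,0.022],[0,0,0],0.6],
    [[0,0,0.022],[0,0,0],0.6],
    [[0,0,0.022],[0,0,0],0.6],
    [[0,0,0.022],[0,0,0],0.6],
    [[0,0,0],[0,0,0],0.6],
    [[0,0,0],[0,0,0],0.8],
    [[0,0,0],[0,0,0],1],
    [[0,0,0],[0,0,0],1],
    [[0,0,0],[0,0,0],1],
    [[0,0,0],[0,0,0],1]
  ]
}}

```text
t: 4.02
ee_pos: [460.7, 121.5, 153.4]
orientation: [-2.235, -2.202, 0.005]
ft_force: [-10.8, 3.6, 6.1]
width: 11.4
```

```bash
python3 -c "
from h import *
need([462,121,151])
shot('wrist','w3')"
```

```text
pos [460.7 121.5 153.4] yaw 89.13 F [-10.8   3.6   6.1] w 11.4 t 4.02
turn [-0.0053 -0.0003  0.    ] shift after turn [-0.5  1.3  2.4] shift before turn [-0.5  1.3  2.4]
```

View pics/w3.png

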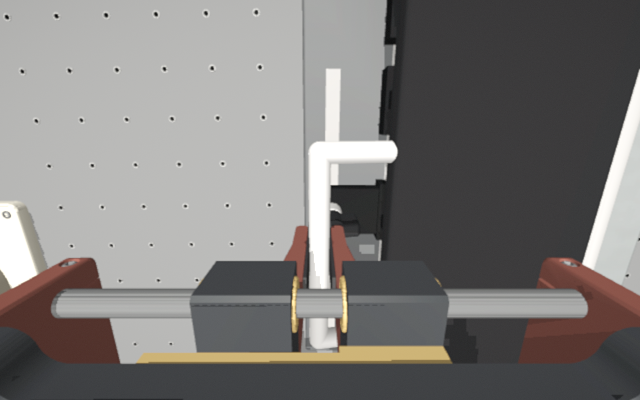

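```bash
python3 -c "
import numpy as np
t=np.linspace(.19,1.833,25); y=-190*np.cos(t); z=190*np.sin(t)
print(np.round(np.c_[np.diff(y),-np.diff(z)]/1000,4).tolist()); print(np.round(t[[8,16,24]],3),647+y[[8,16,24]],135+z[[8,16,24]]-18.6)"
```

```text
[[0.0029, -0.0127], [0.0038, -0.0125], [0.0046, -0.0122], [0.0054, -0.0118], [0.0062, -0.0114], [0.007, -0.011], [0.0077, -0.0105], [0.0084, -0.0099], [0.0091, -0.0093], [0.0097, -0.0087], [0.0103, -0.008], [0.0108, -0.0073], [0.0113, -0.0065], [0.0117, -0.0057], [0.012, -0.0049], [0.0123, -0.0041], [0.0126, -0.0032], [0.0128, -0.0024], [0.0129, -0.0015], [0.013, -0.0006], [0.013, 0.0003], [0.013, 0.0012], [0.0128, 0.0021], [0.0127, 0.0029]]
[0.738 1.285 1.833] [506.39242176 593.49566974 696.24981139] [244.18696702 298.71096139 299.90601101]
```

{"op": "carry_out", "data": {
  "rows": [
    [[0,0.003,-0.0127],[0,0,0],1],
    [[0,0.0038,-0.0125],[0,0,0],1],
    [[0,0.0046,-0.0122],[0,0,0],1],
    [[0,0.0054,-0.0118],[0,0,0],1],
    [[0,0.0062,-0.0114],[0,0,0],1],
    [[0,0.007,-0.011],[0,0,0],1],
    [[0,0.0077,-0.0105],[0,0,0],1],
    [[0,0.0084,-0.0099],[0,0,0],1]
  ]
}}

```text
t: 4.73
ee_pos: [500.0, 120.7, 243.6]
orientation: [-2.227, -2.195, 0.024]
ft_force: [-32.7, 3.5, 10.0]
width: 11.4
```

```bash
python3 -c "
from h import *
need([506.4,121,244])
shot('side','d4',(200,60,420,310),2.3)"
```

```text
pos [500.  120.7 243.6] yaw 89.15 F [-32.7   3.5  10. ] w 11.4 t 4.73
turn [-0.0212  0.0008 -0.    ] shift after turn [ 0.4  6.4 -0.4] shift before turn [ 0.4  6.3 -0.5]
```

View pics/d4.png

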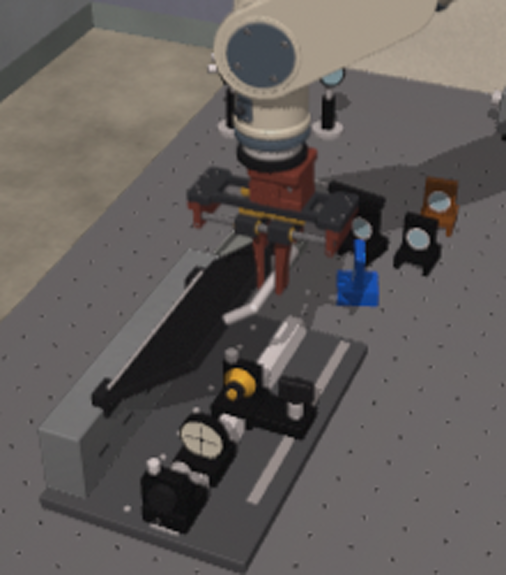

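{"op": "carry_out", "data": {
  "rows": [
    [[0,0.0069,-0.0113],[0,0,0],1],
    [[0,0.0075,-0.0107],[0,0,0],1],
    [[0,0.0103,-0.008],[0,0,0],1],
    [[0,0.0108,-0.0073],[0,0,0],1]
  ]
}}

```text
t: 5.12
ee_pos: [539.9, 120.0, 282.3]
orientation: [-2.232, -2.2, 0.014]
ft_force: [-19.7, -0.4, 8.8]
width: 11.4
```

{"op": "carry_out", "data": {
  "rows": [
    [[0,0.0113,-0.0065],[0,0,0],1],
    [[0,0.0117,-0.0057],[0,0,0],1],
    [[0,0.012,-0.0049],[0,0,0],1],
    [[0,0.0123,-0.0041],[0,0,0],1]
  ]
}}

```text
t: 5.45
ee_pos: [589.3, 119.0, 306.5]
orientation: [-2.235, -2.203, 0.007]
ft_force: [-14.8, -3.0, 14.1]
width: 11.0
```

```bash
python3 -c "
from h import *
need([589,121,302])
shot('wrist','w4')"
```

```text
pos [589.3 119.  306.5] yaw 89.19 F [-14.8  -3.   14.1] w 11.0 t 5.45
turn [-0.0057  0.0009 -0.    ] shift after turn [ 2.  -0.3  4.5] shift before turn [ 2.  -0.3  4.5]
```

View pics/w4.png

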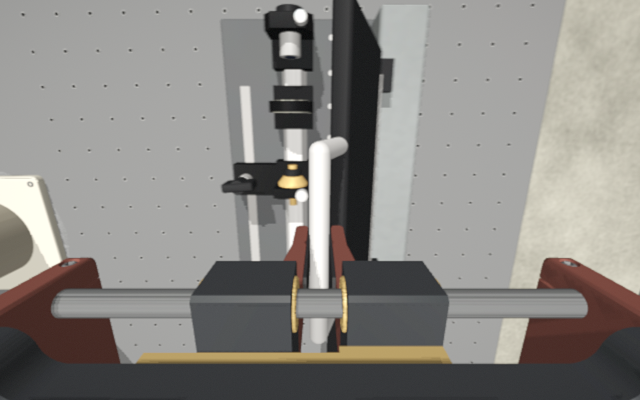

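Run:
```python
from h import *
crop('w4',(210,0,450,240),2.5,'w4c')
```

```text
(no output)
```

View pics/w4c.png

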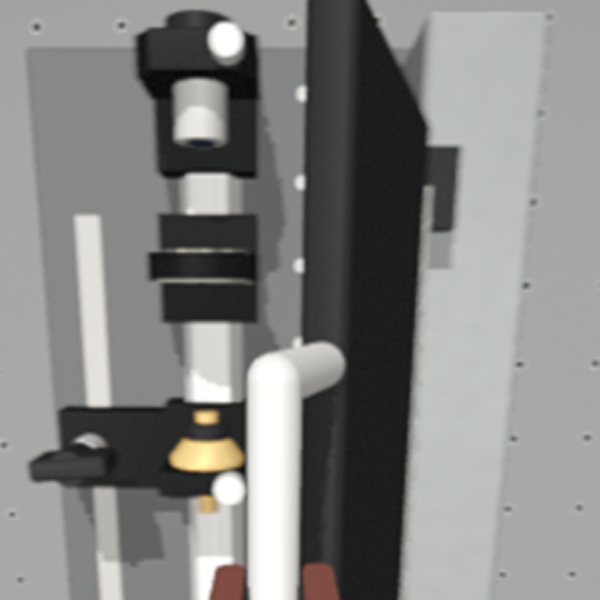

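Run:
```python
from h import *
o=np.load('pics/w4_pose.npy'); w=cam('wrist',dict(ee_pos=o[:3],orientation=o[3:]))
W=lambda x,y:(210+x/2.5-.3,y/2.5-.3)
f=lambda a:np.round(a,1)
print('deck corner',f(onz(w,W(28,48),20)))
print('target saddle z48',[f(onz(w,W(*p),48)) for p in [(160,214),(257,214),(163,321),(257,321)]])
print('disc top z102',[f(onz(w,W(*p),72)) for p in [(150,264),(257,264)]])
print('head base z48',[f(onz(w,W(*p),48)) for p in [(158,176),(257,174)]])
print('head top z98',[f(onz(w,W(*p),98)) for p in [(137,32),(257,32)]])
print('carriage front z48',[f(onz(w,W(*p),48)) for p in [(165,402),(245,402)]])
print('rail top z40',[f(onz(w,W(*p),40)) for p in [(186,195),(230,195)]])
print('knob wing ends z99',[f(onz(w,W(*p),99)) for p in [(32,464),(105,458)]])
```

```text
deck corner [451.5 334.5  20. ]
target saddle z48 [array([526. , 242.2,  48. ]), array([580.9, 241.4,  48. ]), array([524.3, 183.4,  48. ]), array([579.8, 182.6,  48. ])]
disc top z102 [array([522.8, 214.2,  72. ]), array([581.1, 213.4,  72. ])]
head base z48 [array([526., 262.,  48.]), array([581.4, 262.2,  48. ])]
head top z98 [array([527.7, 316. ,  98. ]), array([583.8, 315.1,  98. ])]
carriage front z48 [array([522.8, 135.6,  48. ]), array([571.5, 135. ,  48. ])]
rail top z40 [array([540.3, 253. ,  40. ]), array([565.5, 252.6,  40. ])]
knob wing ends z99 [array([456.1, 109.7,  99. ]), array([496.5, 112.6,  99. ])]
```

{"op": "carry_out", "data": {
  "rows": [
    [[0,0.0121,-0.0035],[0,0,0],1],
    [[0,0.0121,-0.0028],[0,0,0],1],
    [[0,0.0121,-0.0019],[0,0,0],1],
    [[0,0.0121,-0.0011],[0,0,0],1],
    [[0,0.0121,-0.0003],[0,0,0],1],
    [[0,0.0121,0.0004],[0,0,0],1],
    [[0,0.0121,0.0013],[0,0,0],1],
    [[0,0,0],[0,0,0],1]
  ]
}}

```text
t: 6.17
ee_pos: [678.3, 117.5, 313.6]
orientation: [2.236, 2.203, 0.001]
ft_force: [0.1, -3.4, 4.2]
width: 11.5
```

```bash
python3 -c "
from h import *
need([698,118,308])
shot('wrist','w5')
shot('side','d5',(200,60,420,310),2.3)"
```

```text
pos [678.3 117.5 313.6] yaw 89.15 F [ 0.1 -3.4  4.2] w 11.5 t 6.17
turn [0.0021 0.0008 0.    ] shift after turn [ 0.8 19.7  5.6] shift before turn [ 0.8 19.7  5.7]
```

View pics/w5.png

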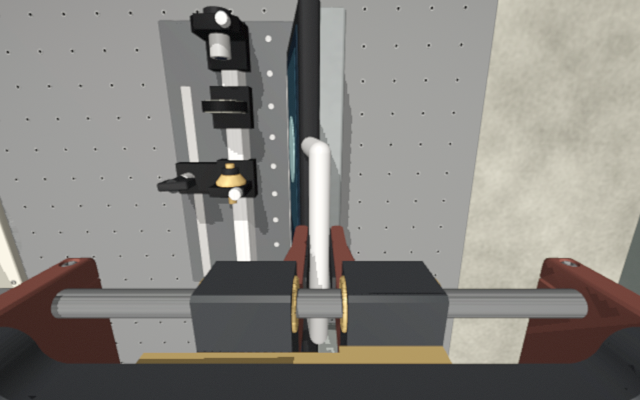

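View pics/d5.png

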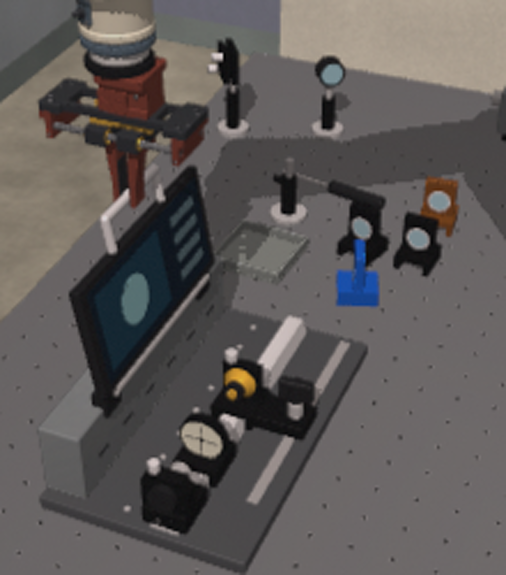

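Run:
```python
from h import *
o=np.load('pics/w5_pose.npy'); w=cam('wrist',dict(ee_pos=o[:3],orientation=o[3:]));d=cam('side')
D=lambda x,y:(200+x/2.3-.3,60+y/2.3-.3)
f=lambda a:np.round(a,1)
print('hinge z135',[f(onz(d,D(*p),135)) for p in [(106,398),(210,283)]])
for z in (310,315,320,325): print(z,f(onz(w,(318.5,147),z)),f(onz(d,D(107,220),z)))
print(tri(w,(318.5,147),d,D(107,220)))
print('panel top edge inner corner near-left: ',[f(onz(d,D(*p),275)) for p in [(74,294),(196,168)]])
crop('d5',(220,110,320,250),4,'d5c')
```

```text
hinge z135 [array([651.7, 255.5, 135. ]), array([631.6,   2.7, 135. ])]
310 [679.5 177.6 310. ] [686.6 157.6 310. ]
315 [679.5 178.  315. ] [682.7 164.4 315. ]
320 [679.5 178.5 320. ] [678.7 171.2 320. ]
325 [679.5 179.  325. ] [674.7 178.1 325. ]
(array([677.56458087, 177.65371145, 323.70684482]), np.float64(4.494221817790338))
panel top edge inner corner near-left:  [array([678.9, 255. , 275. ]), array([666.8, -40.9, 275. ])]
```

View pics/d5c.png

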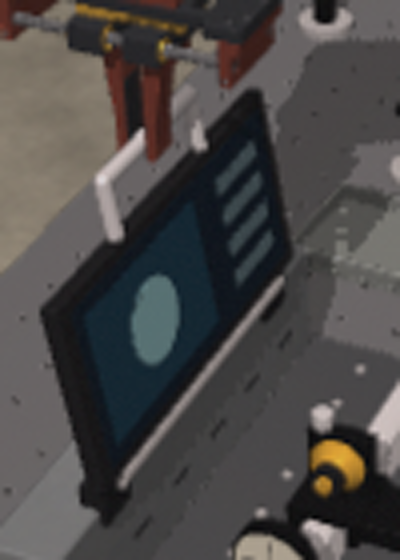

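{"op": "carry_out", "data": {
  "rows": [
    [[0,0.007,0.0012],[0,0,0],1],
    [[0,0.007,0.0015],[0,0,0],1],
    [[0,0.006,0.0016],[0,0,0],1],
    [[0,0,0],[0,0,0],1],
    [[0,0,0],[0,0,0],1]
  ]
}}

```text
t: 6.68
ee_pos: [697.5, 117.1, 308.9]
orientation: [2.236, 2.204, 0.001]
ft_force: [-0.4, -4.0, 4.8]
width: 11.0
```

```bash
python3 -c "
from h import *
need([698.5,118,308])
shot('wrist','w6')
shot('side','d6',(220,110,320,250),4)"
```

```text
pos [697.5 117.1 308.9] yaw 89.16 F [-0.4 -4.   4.8] w 11.0 t 6.68
turn [0.0021 0.0011 0.    ] shift after turn [0.9 1.  0.9] shift before turn [0.9 1.  0.9]
```

View pics/d6.png

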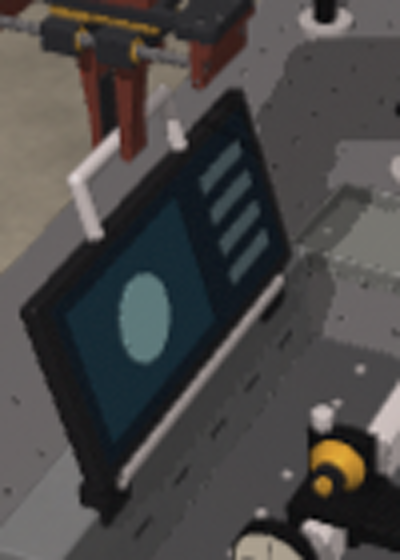

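View pics/w6.png

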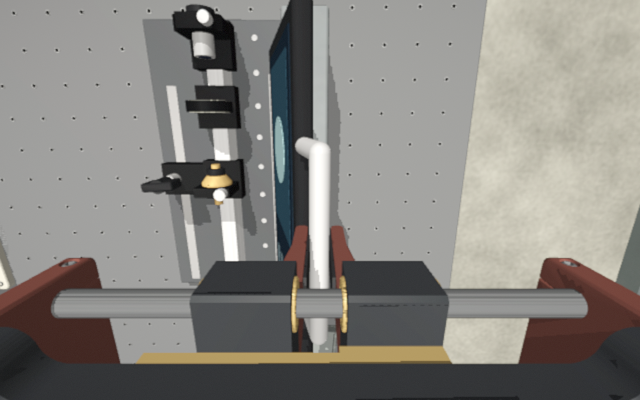

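Run:
```python
from h import *
d=cam('side'); o=np.load('pics/w6_pose.npy'); w=cam('wrist',dict(ee_pos=o[:3],orientation=o[3:]))
a=np.radians(-.82); ex=np.array([np.cos(a),np.sin(a),0]); ey=np.array([-np.sin(a),np.cos(a),0])
for hx in (648,650,652):
  H=np.array([hx,118.,135])
  for th in (100,105,110):
    t=np.radians(th); e=-np.cos(t)*ex+np.sin(t)*np.array([0,0,1])
    P=[H+190*e+s*60*ey for s in (1,-1)]+[H+150*e+150*ey,H+150*e-150*ey]
    print(hx,th,[np.round((proj(d,p)-[220,110])*4).astype(int).tolist() for p in P],[np.round(proj(w,p)).astype(int).tolist() for p in P[:1]])
```

```text
648 100 [[96, 183], [181, 94], [40, 312], [248, 86]] [[287, 150]]
648 105 [[74, 182], [160, 94], [23, 311], [232, 86]] [[317, 149]]
648 110 [[53, 183], [139, 96], [6, 312], [217, 87]] [[346, 148]]
650 100 [[93, 182], [178, 94], [37, 311], [246, 85]] [[291, 150]]
650 105 [[71, 181], [157, 94], [20, 310], [230, 85]] [[321, 149]]
650 110 [[50, 183], [137, 95], [3, 311], [214, 87]] [[349, 148]]
652 100 [[90, 181], [175, 93], [35, 311], [243, 85]] [[295, 150]]
652 105 [[68, 181], [154, 93], [17, 310], [227, 85]] [[325, 149]]
652 110 [[47, 182], [134, 95], [0, 310], [212, 86]] [[353, 148]]
```

The handle and panel corners in the side view match an opening of about 105°. I'll release the handle and go to the knob.

{"op": "carry_out", "data": {
  "rows": [
    [[0,0,0],[0,0,0],0.5],
    [[0,0,0],[0,0,0],0.5],
    [[0,0,0],[0,0,0],0.5],
    [[0,0,-0.03],[0,0,0],0.5],
    [[0,0,-0.03],[0,0,0],0.5],
    [[0,-0.04,0],[0,0,0.12],0.3],
    [[0.0,-0.038,0],[0,0,0.12],0],
    [[0,-0.04,0],[0,0,0.12],0],
    [[0,-0.04,0],[0,0,0.12],0]
  ]
}}

```text
t: 7.53
ee_pos: [541.5, 148.1, 366.6]
orientation: [-2.703, -1.601, 0.0]
ft_force: [-0.5, 1.0, 0.7]
width: 66.8
```

```bash
python3 -c "
from h import *
need([440,108,280],0)"
```

```text
pos [541.5 148.1 366.6] yaw 61.28 F [-0.5  1.   0.7] w 66.8 t 7.53
turn [-3.0000e-04  2.0000e-04  1.0696e+00] shift after turn [-101.5   40.1   86.6] shift before turn [-83.9 -69.8  86.6]
```

{"op": "carry_out", "data": {
  "rows": [
    [[0,0,0],[0,0,0.1188],0],
    [[0,0,0],[0,0,0.1188],0],
    [[0,0,0],[0,0,0.1188],0],
    [[0,0,0],[0,0,0.1188],0],
    [[0,0,0],[0,0,0.1188],0],
    [[0,0,0],[0,0,0.1188],0],
    [[0,0,0],[0,0,0.1188],0],
    [[0,0,0],[0,0,0.1188],0],
    [[-0.03,0.01,0.022],[0,0,0.1188],0],
    [[-0.03,0.01,0.022],[0,0,0],0],
    [[-0.03,0.01,0.022],[0,0,0],0],
    [[-0.01,0.01,0.022],[0,0,0],0]
  ]
}}

```text
t: 8.53
ee_pos: [441.3, 103.8, 277.6]
orientation: [-3.141, -0.013, 0.003]
ft_force: [-0.7, -0.2, -1.2]
width: 87.8
```

```bash
python3 -c "
from h import *
need([476,108,100],0)
shot('wrist','w7')"
```

```text
pos [441.3 103.8 277.6] yaw 0.46 F [-0.7 -0.2 -1.2] w 87.8 t 8.53
turn [-0.0002  0.002   0.008 ] shift after turn [ 34.7  -4.2 177.6] shift before turn [ 35.1  -3.9 177.6]
```

View pics/w7.png

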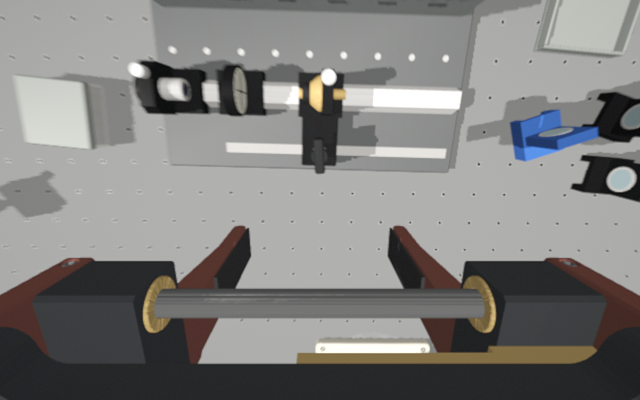

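```bash
python3 -c "
from h import *
crop('w7',(130,40,480,180),2.28,'w7c'); crop('w7',(290,60,350,180),6,'w7d')"
```

```text
(no output)
```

View pics/w7c.png

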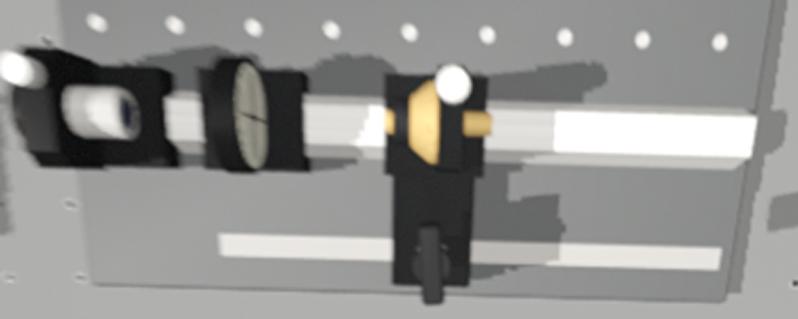

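View pics/w7d.png

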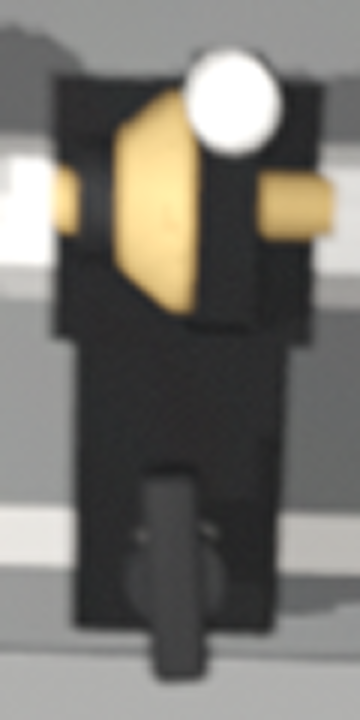

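Run:
```python
from h import *
o=np.load('pics/w7_pose.npy'); w=cam('wrist',dict(ee_pos=o[:3],orientation=o[3:]))
Q=lambda x,y:(290+x/6-.4,60+y/6-.4); C=lambda x,y:(130+x/2.28-.3,40+y/2.28-.3)
f=lambda a:np.round(a,1)
print('wing',[f(onz(w,Q(*p),99)) for p in [(170,478),(182,668)]], [f(onz(w,Q(*p),99)) for p in [(146,575),(205,575)]])
print('carriage base z48',[f(onz(w,Q(*p),48)) for p in [(52,77),(325,80),(52,335),(312,345)]])
print('rail z40',[f(onz(w,C(*p),40)) for p in [(755,115),(752,158),(305,97),(305,146)]])
print('target',[f(onz(w,C(*p),48)) for p in [(305,72),(308,169)]])
print('head face',[f(onz(w,C(*p),48)) for p in [(172,68),(177,164)]])
```

```text
wing [array([493.3, 106.5,  99. ]), array([454.6, 103.7,  99. ])] [array([473.8, 111.2,  99. ]), array([473.9,  99.2,  99. ])]
carriage base z48 [array([574.8, 132.9,  48. ]), array([574.7,  73.6,  48. ]), array([521.2, 133.5,  48. ]), array([519.5,  74.8,  48. ])]
rail z40 [array([555.8, -85.7,  40. ]), array([531.5, -87.5,  40. ]), array([563.5, 180.3,  40. ]), array([536.2, 181.5,  40. ])]
target [array([575.8, 178.1,  48. ]), array([522.9, 178.8,  48. ])]
head face [array([577.3, 253.8,  48. ]), array([525.1, 256.3,  48. ])]
```

```bash
python3 -c "
from h import *
need([474.5,106.3,74],4)"
```

```text
pos [438.6 102.1 273.8] yaw 0.46 F [-3.5 -0.2 -3.7] w 88.1 t 8.58
turn [ 0.0016  0.0085 -0.0618] shift after turn [ 36.1  -1.6 199.8] shift before turn [ 37.6  -4.2 199.4]
```

{"op": "carry_out", "data": {
  "rows": [
    [[0,0,0],[0,0,-0.031],0.5],
    [[0,0,0],[0,0,-0.031],0.5],
    [[0.012,0,0.03],[0,0,0],0.5],
    [[0.012,-0.0015,0.03],[0,0,0],0.5],
    [[0.012,0,0.03],[0,0,0],0.5],
    [[0,0,0.025],[0,0,0],0.5],
    [[0,0,0],[0,0,0],0.5],
    [[0,0,0],[0,0,0],0.5]
  ]
}}

```text
t: 9.25
ee_pos: [480.9, 108.3, 163.4]
orientation: [3.139, 0.109, -0.004]
ft_force: [0.6, -0.4, 1.6]
width: 44.2
```

```bash
python3 -c "
from h import *
need([474.5,106.3,74],4)
shot('wrist','w8')"
```

```text
pos [480.9 108.3 163.4] yaw 3.98 F [ 0.6 -0.4  1.6] w 44.2 t 9.25
turn [ 0.0001  0.0027 -0.0004] shift after turn [-6.5  1.6 89.4] shift before turn [-6.3  1.6 89.4]
```

View pics/w8.png

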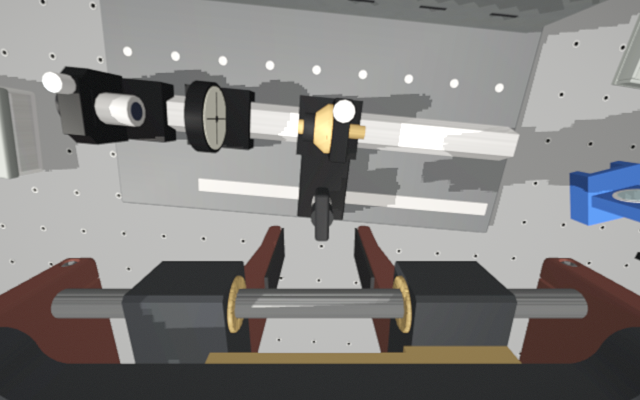

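Run:
```python
from h import *
o=np.load('pics/w8_pose.npy'); w=cam('wrist',dict(ee_pos=o[:3],orientation=o[3:]))
a,b=[onz(w,p,99) for p in [(322,190),(321.5,239)]]
print(a,b,(a+b)/2); need((a[:2]+b[:2]).tolist() and [*((a+b)/2)[:2],74],4)
print('carriage',[onz(w,p,48).round(1) for p in [(301,96),(362,101)]])
```

```text
[498.9156361  107.90517653  99.        ] [454.07563164 105.08644311  99.        ] [476.49563387 106.49580982  99.        ]
pos [481.7 108.5 164.6] yaw 3.98 F [-0.7  0.5  0.3] w 44.0 t 9.3
turn [-0.0002 -0.0002 -0.0003] shift after turn [-5.4  1.6 90.6] shift before turn [-5.4  1.6 90.6]
carriage [array([575.8, 132.8,  48. ]), array([575.3,  75. ,  48. ])]
```

{"op": "carry_out", "data": {
  "rows": [
    [[-0.003,0.001,0.0],[0,0,0],0.5],
    [[-0.003,0,0.03],[0,0,0],0.5],
    [[0,0,0.03],[0,0,0],0.5],
    [[0,0,0.03],[0,0,0],0.5],
    [[0,0,0],[0,0,0],0.5],
    [[0,0,0],[0,0,0],0.5],
    [[0,0,0],[0,0,0],1],
    [[0,0,0],[0,0,0],1],
    [[0,0,0],[0,0,0],1],
    [[0,0,0],[0,0,0],1],
    [[0,0,0],[0,0,0],1]
  ]
}}

```text
t: 10.22
ee_pos: [475.7, 106.7, 74.8]
orientation: [-3.14, -0.109, -0.003]
ft_force: [0.1, -0.6, 0.3]
width: 14.0
```

```bash
python3 -c "
from h import *
need([476,106.3,74],4); print(obs()['moment'])
shot('wrist','w9')"
```

```text
pos [475.7 106.7  74.8] yaw 3.98 F [ 0.1 -0.6  0.3] w 14.0 t 10.22
turn [-0.0001 -0.0018 -0.0004] shift after turn [0.2 0.5 0.8] shift before turn [0.2 0.5 0.8]
[-0.16685237  0.04327429 -0.01187046]
```

View pics/w9.png

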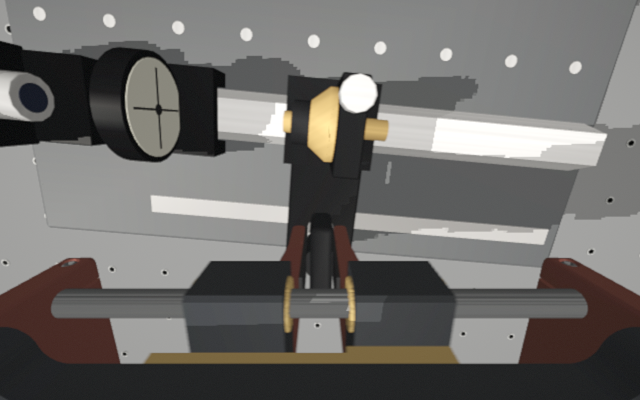

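{"op": "carry_out", "data": {
  "rows": [
    [[0,0,0],[0,0,-0.1],1],
    [[0,0,0],[0,0,-0.1],1],
    [[0,0,0],[0,0,-0.1],1],
    [[0,0,0],[0,0,-0.1],1],
    [[0,0,0],[0,0,-0.1],1],
    [[0,0,0],[0,0,-0.1],1],
    [[0,0,0],[0,0,-0.1],1],
    [[0,0,0],[0,0,-0.1],1],
    [[0,0,0],[0,0,-0.1],1],
    [[0,0,0],[0,0,-0.1],1],
    [[0,0,0],[0,0,-0.1],1],
    [[0,0,0],[0,0,-0.1],1]
  ]
}}

```text
t: 11.27
ee_pos: [473.7, 106.8, 74.5]
orientation: [-2.525, -1.867, 0.003]
ft_force: [-8.0, 0.3, 16.0]
width: 12.9
```

```bash
python3 -c "
from h import *
need([476,-29,74]); print(obs()['moment'])
shot('wrist','w10')"
```

```text
pos [473.7 106.8  74.5] yaw 72.96 F [-8.   0.3 16. ] w 12.9 t 11.27
turn [-0.0027  0.0007 -0.    ] shift after turn [-129.2   42.     0.5] shift before turn [-129.2   42.     0.5]
[ 0.18523706  1.51440282 -0.18254019]
```

View pics/w10.png

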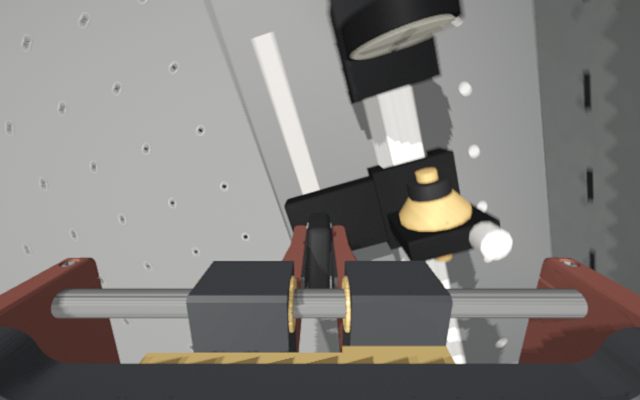

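{"op": "carry_out", "data": {
  "rows": [
    [[0,0,-0.001],[0,0,0],1],
    [[-0.006,0.00175,-0.001],[0,0,0],1],
    [[-0.0125,0.0036,0],[0,0,0],1],
    [[-0.0125,0.0036,0],[0,0,0],1],
    [[-0.0125,0.0036,0],[0,0,0],1]
  ]
}}

```text
t: 11.73
ee_pos: [472.7, 60.7, 74.8]
orientation: [-2.528, -1.862, 0.004]
ft_force: [-0.3, 1.0, -9.7]
width: 13.1
```

{"op": "carry_out", "data": {
  "rows": [
    [[-0.0125,0.0036,0],[0,0,0],1],
    [[-0.0125,0.0036,0],[0,0,0],1],
    [[-0.0125,0.0036,0],[0,0,0],1],
    [[-0.0125,0.0036,0],[0,0,0],1],
    [[-0.0125,0.0036,0],[0,0,0],1],
    [[-0.0125,0.0036,0],[0,0,0],1],
    [[-0.0125,0.0036,0],[0,0,0],1],
    [[0,0,0],[0,0,0],1]
  ]
}}

```text
t: 12.4
ee_pos: [470.9, -31.4, 74.9]
orientation: [-2.53, -1.86, 0.004]
ft_force: [-1.2, -1.1, -11.4]
width: 12.9
```

```bash
python3 -c "
from h import *
need([473,-50,74]); print(obs()['moment'])
shot('side','d7',(200,60,420,310),2.3)
shot('wrist','w11')"
```

```text
pos [470.9 -31.4  74.9] yaw 72.65 F [ -1.2  -1.1 -11.4] w 12.9 t 12.4
turn [-0.0026  0.0011 -0.    ] shift after turn [-17.1   7.6   0.9] shift before turn [-17.1   7.6   0.9]
[-0.18061402  0.19443994  0.1524886 ]
```

View pics/w11.png

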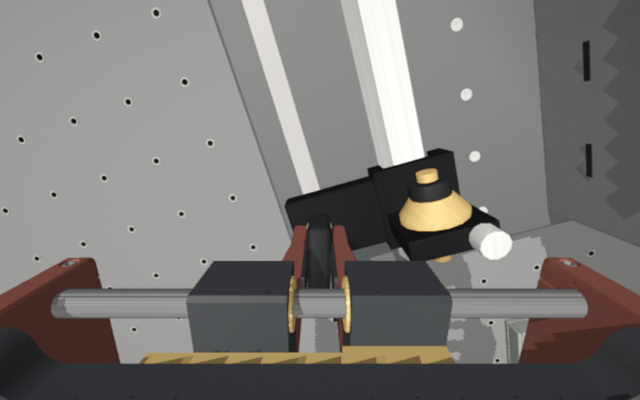

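View pics/d7.png

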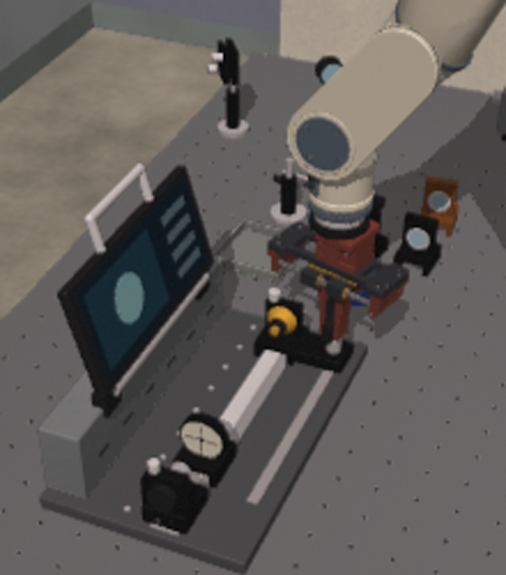

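{"op": "carry_out", "data": {
  "rows": [
    [[-0.0115,0.0033,0],[0,0,0],1],
    [[-0.0115,0.0033,0],[0,0,0],1],
    [[0,0,0],[0,0,0],1],
    [[0,0,0],[0,0,0],1]
  ]
}}

```text
t: 12.83
ee_pos: [470.4, -53.2, 75.0]
orientation: [-2.528, -1.861, 0.003]
ft_force: [-1.9, -1.3, -15.6]
width: 12.8
```

{"op": "carry_out", "data": {
  "rows": [
    [[0,0,0],[0,0,0],0.4],
    [[0,0,0],[0,0,0],0.4],
    [[0,0,0],[0,0,0],0.4],
    [[0,0,-0.03],[0,0,0],0.4],
    [[0,0,-0.035],[0,0,0],0.4],
    [[0,0,-0.035],[0,0,0],0.4],
    [[0,0,-0.02],[0,0,-0.12],0],
    [[0,0,-0.02],[0,0,-0.12],0],
    [[0,0,-0.02],[0,0,-0.12],0],
    [[0,0,-0.02],[0,0,-0.12],0],
    [[0,0,0],[0,0,-0.12],0],
    [[0,0,0],[0,0,-0.12],0]
  ]
}}

```text
t: 13.83
ee_pos: [473.5, -53.5, 258.4]
orientation: [1.7, 2.635, 0.004]
ft_force: [-1.5, 0.1, 0.4]
width: 86.7
```

{"op": "carry_out", "data": {
  "rows": [
    [[0,0,0],[0,0,-0.12],0],
    [[0,0,0],[0,0,-0.12],0],
    [[0,0,0],[0,0,-0.12],0],
    [[0,0,0],[0,0,-0.12],0],
    [[0,0,0],[0,0,-0.12],0],
    [[0,0,0],[0,0,-0.12],0],
    [[0,0,0],[0,0,-0.12],0],
    [[0,0,0],[0,0,-0.12],0],
    [[0,0,0],[0,0,-0.12],0],
    [[0,0,0],[0,0,0],0]
  ]
}}

```text
t: 14.67
ee_pos: [472.6, -53.4, 256.8]
orientation: [0.106, 3.137, -0.0]
ft_force: [0.6, 0.2, 0.2]
width: 88.1
```

```bash
python3 -c "
from h import *
need([600,210,260],179.2); shot('wrist','w12')
shot('scene','s2',(200,110,430,350),2.5)"
```

```text
pos [472.6 -53.4 256.8] yaw 176.13 F [0.6 0.2 0.2] w 88.1 t 14.67
turn [-0.0003  0.0026 -0.0536] shift after turn [-123.7  265.2   -3.2] shift before turn [-109.4  271.4   -3. ]
```

View pics/s2.png

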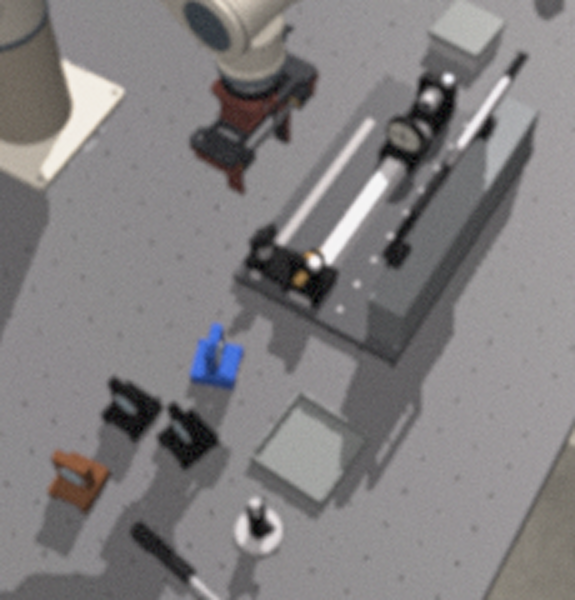

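View pics/w12.png

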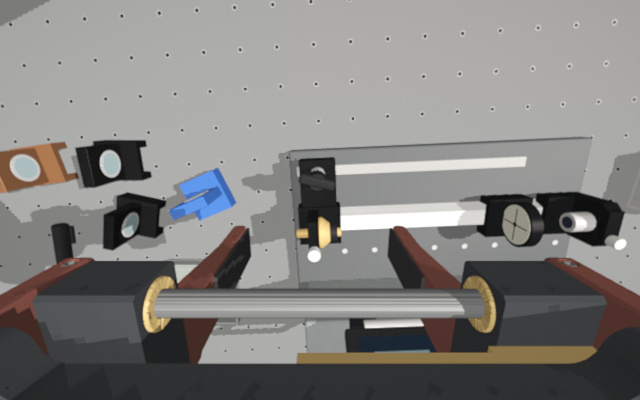

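{"op": "carry_out", "data": {
  "rows": [
    [[0,0,0],[0,0,-0.0536],0],
    [[-0.0145,0.0335,-0.002],[0,0,0],0],
    [[-0.0145,0.0335,-0.002],[0,0,0],0],
    [[-0.0145,0.0335,-0.002],[0,0,0],0],
    [[-0.0145,0.0335,-0.002],[0,0,0],0],
    [[-0.0145,0.0335,-0.002],[0,0,0],0],
    [[-0.0145,0.0335,-0.002],[0,0,0],0.5],
    [[-0.0145,0.0335,0],[0,0,0],0.5],
    [[-0.0145,0.0335,0],[0,0,0],0.5],
    [[0,0,0],[0,0,0],0.5],
    [[0,0,0],[0,0,0],0.5]
  ]
}}

```text
t: 15.68
ee_pos: [593.0, 213.8, 267.5]
orientation: [0.029, 3.141, -0.0]
ft_force: [1.4, -0.8, -0.1]
width: 57.9
```

```bash
python3 -c "
from h import *
need([550,213,75],179.2); shot('wrist','w13')"
```

```text
pos [593.  213.8 267.5] yaw 178.93 F [ 1.4 -0.8 -0.1] w 57.9 t 15.68
turn [-0.0001  0.0001 -0.0048] shift after turn [ 43.   -1.4 192.5] shift before turn [ 43.   -1.6 192.5]
```

View pics/w13.png

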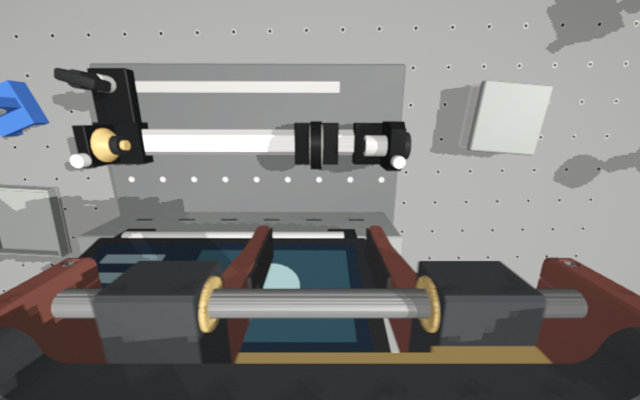

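Run:
```python
from h import *
crop('w13',(280,100,420,190),5,'w13c')
o=np.load('pics/w13_pose.npy'); w=cam('wrist',dict(ee_pos=o[:3],orientation=o[3:]))
print('saddle z48',[onz(w,p,48).round(1) for p in [(294.5,124),(338,123),(294.5,163),(338,163)]])
print('head',[onz(w,p,48).round(1) for p in [(362,135),(362,158)]])
print('disc',[onz(w,p,90).round(1) for p in [(309.5,145),(323,145)]])
```

```text
saddle z48 [array([524. , 183.8,  48. ]), array([523.7, 241.7,  48. ]), array([576. , 181.5,  48. ]), array([577.2, 241.7,  48. ])]
head [array([539.9, 274. ,  48. ]), array([570.9, 274.7,  48. ])]
disc [array([548.2, 204.4,  90. ]), array([548.5, 220.7,  90. ])]
```

View pics/w13c.png

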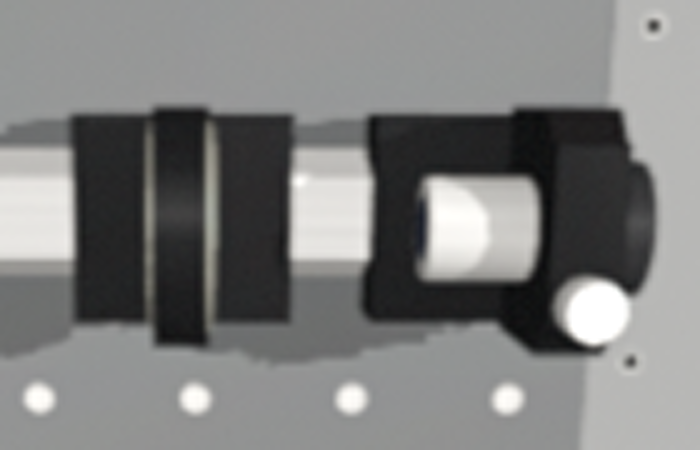

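{"op": "carry_out", "data": {
  "rows": [
    [[0.0143,-0.001,0],[0,0,-0.0048],0.5],
    [[0.0143,-0.001,0.02],[0,0,0],0.5],
    [[0.0143,0,0.03],[0,0,0],0.5],
    [[0,0,0.035],[0,0,0],0.5],
    [[0,0,0.03],[0,0,0],0.5],
    [[0,0,0],[0,0,0],0.5],
    [[0,0,0],[0,0,0],0.5]
  ]
}}

```text
t: 16.32
ee_pos: [548.7, 209.4, 152.2]
orientation: [-0.025, -3.138, 0.002]
ft_force: [-0.1, -0.0, 0.5]
width: 43.9
```

```bash
python3 -c "
from h import *
need([550.3,212,62],179.2); shot('wrist','w14')"
```

```text
pos [548.7 209.4 152.2] yaw 179.08 F [-0.1 -0.   0.5] w 43.9 t 16.32
turn [-0.0013 -0.003  -0.0021] shift after turn [-1.5  2.6 90.2] shift before turn [-1.8  2.7 90.2]
```

View pics/w14.png

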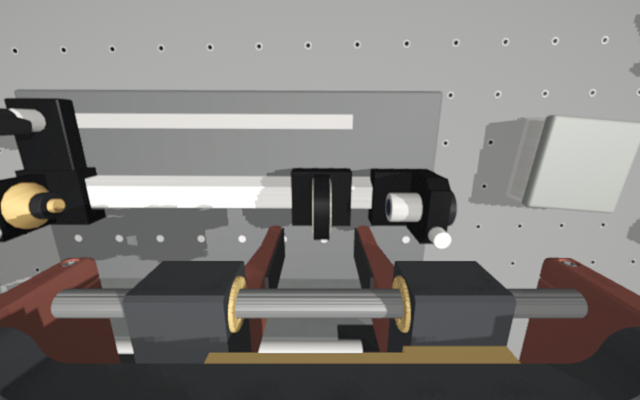

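{"op": "carry_out", "data": {
  "rows": [
    [[-0.001,0.002,0.01],[0,0,0],0.5],
    [[0,0,0.03],[0,0,0],0.5],
    [[0,0,0.03],[0,0,0],0.5],
    [[0,0,0.02],[0,0,0],0.5],
    [[0,0,0],[0,0,0],0.5],
    [[0,0,0],[0,0,0],1],
    [[0,0,0],[0,0,0],1],
    [[0,0,0],[0,0,0],1],
    [[0,0,0],[0,0,0],1]
  ]
}}

```text
t: 17.12
ee_pos: [552.1, 213.3, 64.6]
orientation: [0.022, 3.139, 0.002]
ft_force: [0.1, 0.7, -0.0]
width: 20.9
```

```bash
python3 -c "
from h import *
need([548.5,212,200],179.2)"
```

```text
pos [552.1 213.3  64.6] yaw 179.2 F [ 0.1  0.7 -0. ] w 20.9 t 17.12
turn [0.0011 0.003  0.0001] shift after turn [   3.6   -1.4 -135.4] shift before turn [   3.2   -1.2 -135.4]
```

{"op": "carry_out", "data": {
  "rows": [
    [[0,0,0],[0,0,0],1],
    [[0,0,0],[0,0,0],1],
    [[0,0,-0.005],[0,0,0],1],
    [[0,0,-0.02],[0,0,0],1],
    [[0,0,-0.03],[0,0,0],1],
    [[0,0,-0.03],[0,0,0],1],
    [[0,0,-0.03],[0,0,0],1],
    [[0,0,-0.03],[0,0,0],1],
    [[0,0,0],[0,0,0],1]
  ]
}}

```text
t: 17.87
ee_pos: [553.8, 214.1, 214.1]
orientation: [0.022, 3.133, 0.005]
ft_force: [0.9, -0.4, -1.2]
width: 13.9
```

```bash
python3 -c "
from h import *
need([667,-265,200]); shot('wrist','w15');shot('side','d8',(200,60,420,310),2.3)"
```

```text
pos [553.8 214.1 214.1] yaw 179.21 F [ 0.9 -0.4 -1.2] w 13.9 t 17.87
turn [0.0036 0.0089 0.    ] shift after turn [-119.8 -477.5   14.1] shift before turn [-119.7 -477.6   13.5]
```

View pics/w15.png

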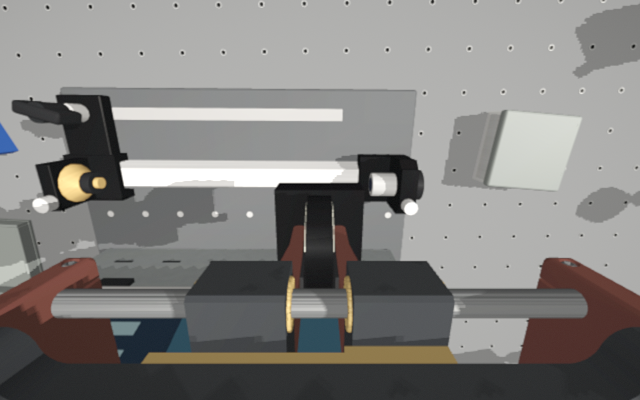

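View pics/d8.png

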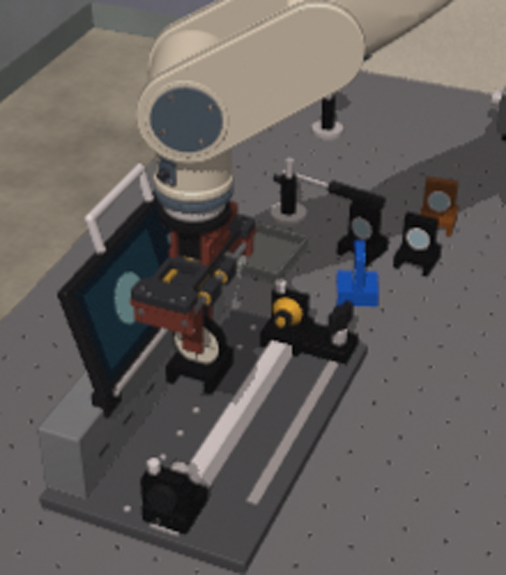

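{"op": "carry_out", "data": {
  "rows": [
    [[0,-0.02,0],[0,0,0],1],
    [[0,-0.038,0],[0,0,0],1],
    [[0,-0.038,0],[0,0,0],1],
    [[0,-0.038,0],[0,0,0],1],
    [[0,-0.038,0],[0,0,0],1],
    [[0,-0.038,0],[0,0,0],1],
    [[0,-0.038,0],[0,0,0],1],
    [[0,-0.038,0],[0,0,0],1],
    [[0,-0.038,0],[0,0,0],1],
    [[0,-0.038,0],[0,0,0],1],
    [[-0.02,-0.038,0],[0,0,0],1],
    [[-0.02,-0.03,0],[0,0,0],1]
  ]
}}

```text
t: 18.97
ee_pos: [582.4, -218.7, 205.6]
orientation: [-0.024, -3.138, -0.002]
ft_force: [0.3, 1.0, -1.5]
width: 13.7
```

{"op": "carry_out", "data": {
  "rows": [
    [[-0.03,-0.03,0],[0,0,0],1],
    [[-0.03,-0.03,0],[0,0,0],1],
    [[-0.015,0,0],[0,0,0],1],
    [[0,0,0],[0,0,0],1],
    [[0,0,0],[0,0,0],1]
  ]
}}

```text
t: 19.38
ee_pos: [656.1, -275.8, 204.6]
orientation: [-0.022, -3.137, -0.003]
ft_force: [0.1, 0.1, -1.8]
width: 13.5
```

```bash
python3 -c "
from h import *
need([669.5,-266,60]); shot('wrist','w16');shot('side','d9',(200,60,420,310),2.3)"
```

```text
pos [ 656.1 -275.8  204.6] yaw 179.2 F [ 0.1  0.1 -1.8] w 13.5 t 19.38
turn [ 0.0021 -0.0045 -0.    ] shift after turn [-13.2  10.  144.6] shift before turn [-13.9   9.7 144.6]
```

View pics/w16.png

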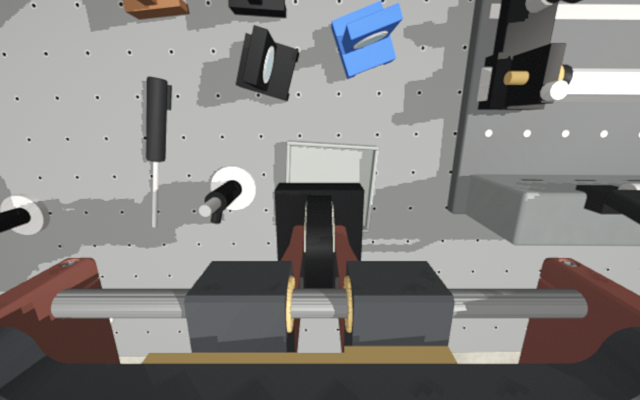

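View pics/d9.png

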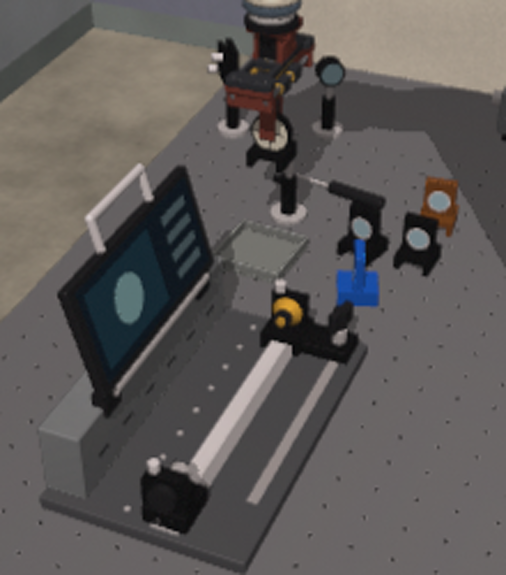

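Run:
```python
from h import *
o=np.load('pics/w16_pose.npy'); w=cam('wrist',dict(ee_pos=o[:3],orientation=o[3:]))
print('tray',[onz(w,p,20).round(1) for p in [(289,143),(378,147)]], 'post',onz(w,(232,188),4),'posttop',onz(w,(205,210),103))
print('black rider', [onz(w,p,82).round(1) for p in [(262,30),(242,85)]])
need([668,-264,60])
```

```text
tray [array([ 608.5, -310.6,   20. ]), array([ 614.9, -200.6,   20. ])] post [ 668.16840963 -391.50936114    4.        ] posttop [ 667.08360527 -388.844899    103.        ]
black rider [array([ 501.9, -324.4,   82. ]), array([ 548.5, -346.8,   82. ])]
pos [ 655.6 -275.2  205.9] yaw 179.24 F [-0.3 -0.5 -2.3] w 13.4 t 19.48
turn [ 0.0016 -0.0037 -0.    ] shift after turn [-12.2  11.4 145.9] shift before turn [-12.8  11.2 145.9]
```

{"op": "carry_out", "data": {
  "rows": [
    [[-0.013,0.012,0.02],[0,0,0],1],
    [[0,0,0.035],[0,0,0],1],
    [[0,0,0.035],[0,0,0],1],
    [[0,0,0.035],[0,0,0],1],
    [[0,0,0.018],[0,0,0],1],
    [[0,0,0],[0,0,0],1],
    [[0,0,0],[0,0,0],1]
  ]
}}

```text
t: 20.07
ee_pos: [669.2, -263.5, 64.0]
orientation: [-0.021, -3.139, -0.002]
ft_force: [0.3, -0.3, -1.7]
width: 14.0
```

```bash
python3 -c "
from h import *
need([669,-262,45]); shot('side','d10',(260,100,360,180),6);shot('wrist','w17')"
```

```text
pos [ 669.2 -263.5   64. ] yaw 179.25 F [ 0.3 -0.3 -1.7] w 14.0 t 20.07
turn [ 0.0011 -0.0027 -0.    ] shift after turn [ 0.2  1.5 19. ] shift before turn [ 0.1  1.5 19. ]
```

View pics/d10.png

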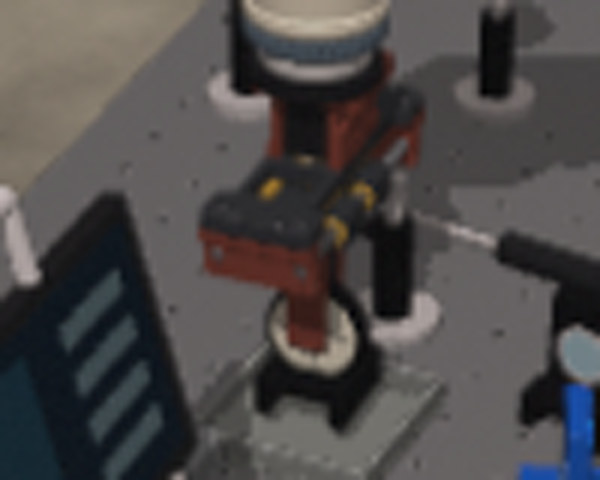

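View pics/w17.png

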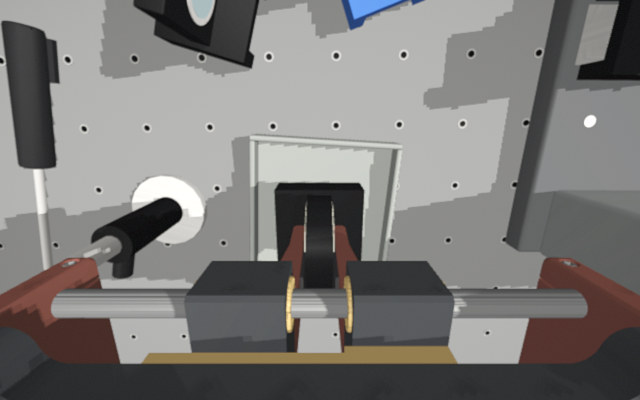

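{"op": "carry_out", "data": {
  "rows": [
    [[0,0,0.008],[0,0,0],1],
    [[0,0,0.006],[0,0,0],1],
    [[0,0,0.004],[0,0,0],1],
    [[0,0,0.0015],[0,0,0],1],
    [[0,0,0],[0,0,0],1]
  ]
}}

```text
t: 20.58
ee_pos: [670.2, -264.5, 44.7]
orientation: [-0.022, -3.141, -0.0]
ft_force: [-0.6, -0.3, -2.9]
width: 13.9
```

{"op": "carry_out", "data": {
  "rows": [
    [[0,0,0.0015],[0,0,0],1],
    [[0,0,0],[0,0,0],1]
  ]
}}

```text
t: 20.75
ee_pos: [670.8, -264.7, 44.3]
orientation: [0.022, 3.141, -0.0]
ft_force: [-0.6, 0.5, 1.3]
width: 13.6
```

Contact (Fz went from −2.9 to +1.3), so I'll release and rise.

{"op": "carry_out", "data": {
  "rows": [
    [[0,0,0],[0,0,0],0.5],
    [[0,0,0],[0,0,0],0.5],
    [[0,0,0],[0,0,0],0.5],
    [[0,0,-0.03],[0,0,0],0.5],
    [[0,0,-0.035],[0,0,0],0.5],
    [[0,0,-0.035],[0,0,0],0.5],
    [[0.01,0,-0.035],[0,0,0],0.3],
    [[0.03,-0.008,-0.035],[0,0,0],0.0],
    [[0.03,-0.008,-0.02],[0,0,0],0],
    [[0.03,-0.008,0],[0,0,0],0],
    [[0,0,0],[0,0,0],0]
  ]
}}

```text
t: 21.67
ee_pos: [569.9, -287.6, 231.9]
orientation: [0.025, 3.141, -0.002]
ft_force: [0.6, -0.1, 0.2]
width: 73.5
```

```bash
python3 -c "
from h import *
need([540,-350,270]); shot('wrist','w18');shot('side','d11',(200,60,420,310),2.3)"
```

```text
pos [ 569.9 -287.6  231.9] yaw 179.1 F [ 0.6 -0.1  0.2] w 73.5 t 21.67
turn [-0.0012  0.0002 -0.    ] shift after turn [ 28.9 -62.9 -38.1] shift before turn [ 28.9 -62.9 -38. ]
```

View pics/w18.png

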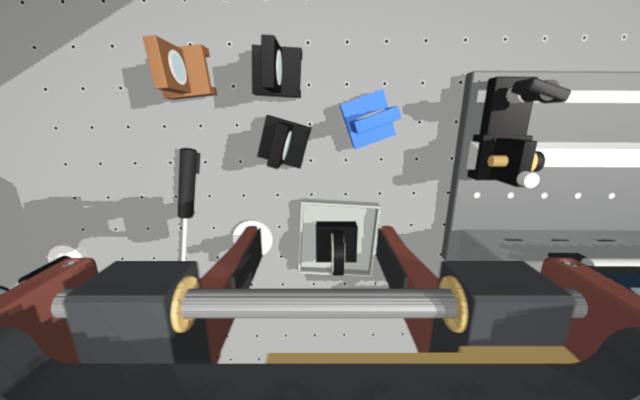

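View pics/d11.png

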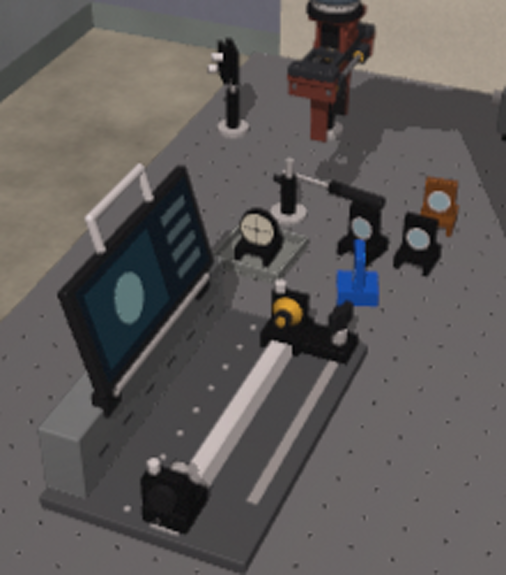

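Candidates for riders in wrist view w18 are black (284,142), black (277,68), blue (370,118) and brown (180,68). The blue and brown ones are excluded by the description. I'll check the two black ones close up.

```bash
python3 -c "
from h import *
crop('w18',(235,20,335,180),4.5)"
```

```text
(no output)
```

View pics/w18.png

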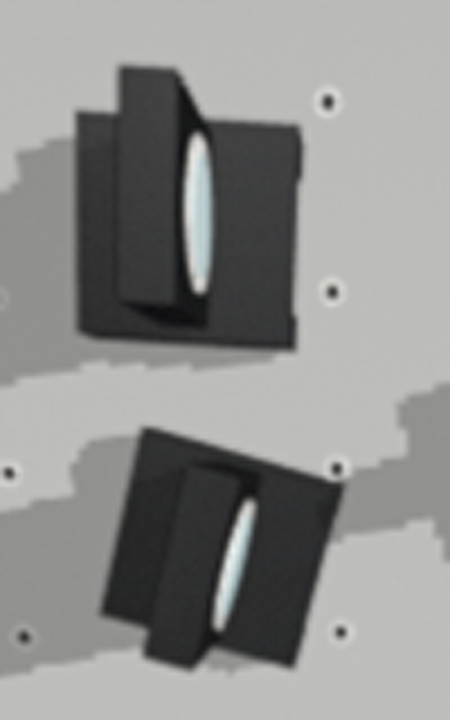

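Run:
```python
from h import *
o=np.load('pics/w18_pose.npy'); w=cam('wrist',dict(ee_pos=o[:3],orientation=o[3:]))
Q=lambda p:(235+p[0]/4.5-.4,20+p[1]/4.5-.4)
for n,sd,pl in [('A',[(145,428),(343,487),(295,667),(100,615)],[(190,465),(240,478),(192,670),(143,657)]),('B',[(78,112),(302,127),(296,350),(78,330)],[(119,66),(177,70),(172,304),(119,303)])]:
    a=np.array([onz(w,Q(p),24) for p in sd]); b=np.array([onz(w,Q(p),82) for p in pl])
    for m,nn in ((a,'saddle'),(b,'plate')):
        e=[np.linalg.norm(m[i]-m[(i+1)%4]).round(1) for i in range(4)]
        v=(m[3]-m[0]+m[2]-m[1])/2; print(n,nn,'centre',m.mean(0).round(1),'edges',e,'dir of width',np.degrees(np.arctan2(v[1],v[0])).round(1))
```

```text
A saddle centre [ 523.5 -332.3   24. ] edges [np.float64(58.5), np.float64(54.3), np.float64(59.5), np.float64(55.4)] dir of width -17.2
A plate centre [ 523.5 -332.6   82. ] edges [np.float64(12.4), np.float64(48.9), np.float64(12.7), np.float64(48.7)] dir of width -17.2
B saddle centre [ 437.8 -336.8   24. ] edges [np.float64(59.8), np.float64(56.3), np.float64(60.9), np.float64(54.7)] dir of width -4.1
B plate centre [ 437.5 -337.8   82. ] edges [np.float64(12.9), np.float64(48.9), np.float64(12.4), np.float64(49.4)] dir of width -4.5
```

```bash
python3 -c "
from h import *
need([523.5,-332.5,130],162.8)"
```

```text
pos [ 573.2 -286.8  230.7] yaw 179.13 F [-0.1  0.5 -0.3] w 81.9 t 21.77
turn [-2.000e-04  1.100e-03  2.849e-01] shift after turn [ 33.9 -58.4 100.7] shift before turn [ 49.1 -46.4 100.6]
```

{"op": "carry_out", "data": {
  "rows": [
    [[0,0,0],[0,0,0.095],0.5],
    [[0,0,0],[0,0,0.095],0.5],
    [[0,0,0],[0,0,0.095],0.5],
    [[0.017,-0.029,0.02],[0,0,0],0.5],
    [[0.017,-0.029,0.02],[0,0,0],0.5],
    [[0,0,0.03],[0,0,0],0.5],
    [[0,0,0.03],[0,0,0],0.5],
    [[0,0,0],[0,0,0],0.5],
    [[0,0,0],[0,0,0],0.5]
  ]
}}

```text
t: 22.52
ee_pos: [523.9, -331.0, 128.1]
orientation: [-0.466, -3.103, -0.003]
ft_force: [0.5, 0.3, 0.9]
width: 43.9
```

```bash
python3 -c "
from h import *
need([523.5,-332.5,38],162.8); shot('wrist','w19')"
```

```text
pos [ 523.9 -331.   128.1] yaw 162.91 F [0.5 0.3 0.9] w 43.9 t 22.52
turn [ 0.0013 -0.0039  0.002 ] shift after turn [-0.1 -1.6 90.1] shift before turn [-0.4 -1.7 90.1]
```

View pics/w19.png

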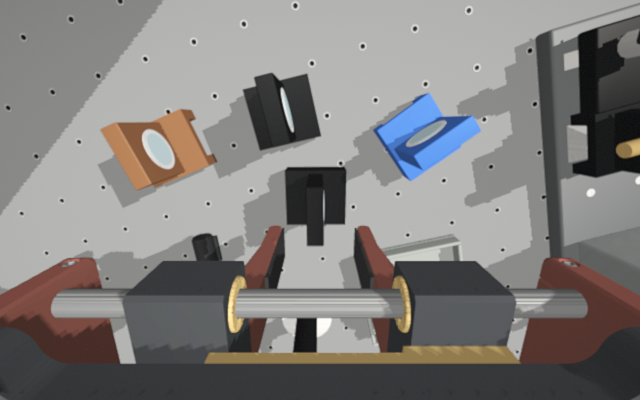

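{"op": "carry_out", "data": {
  "rows": [
    [[0,-0.0017,0.02],[0,0,0],0.5],
    [[0,0,0.03],[0,0,0],0.5],
    [[0,0,0.025],[0,0,0],0.5],
    [[0,0,0.014],[0,0,0],0.5],
    [[0,0,0],[0,0,0],0.5],
    [[0,0,0],[0,0,0],1],
    [[0,0,0],[0,0,0],1],
    [[0,0,0],[0,0,0],1],
    [[0,0,0],[0,0,0],1],
    [[0,0,0],[0,0,0],1],
    [[0,0,0],[0,0,0],1]
  ]
}}

```text
t: 23.48
ee_pos: [524.0, -333.9, 42.0]
orientation: [0.467, 3.105, -0.001]
ft_force: [-0.1, -0.3, 4.6]
width: 13.6
```

{"op": "carry_out", "data": {
  "rows": [
    [[0,0,-0.01],[0,0,0],1],
    [[0,0,-0.03],[0,0,0],1],
    [[0,0,-0.035],[0,0,0],1],
    [[0,0,-0.035],[0,0,0],1],
    [[0,0,-0.035],[0,0,-0.07],1],
    [[0,0,-0.03],[0,0,-0.07],1],
    [[0,0,0],[0,0,-0.07],1],
    [[0,0,0],[0,0,-0.07],1],
    [[0,0,0],[0,0,0],1]
  ]
}}

```text
t: 24.23
ee_pos: [523.3, -333.3, 217.0]
orientation: [0.026, 3.141, -0.001]
ft_force: [0.0, -0.5, -2.6]
width: 13.9
```

```bash
python3 -c "
from h import *
need([550.5,226,200],179.2); shot('wrist','w20')"
```

```text
pos [ 523.3 -333.3  217. ] yaw 179.06 F [ 0.  -0.5 -2.6] w 13.9 t 24.23
turn [-0.0004  0.0006 -0.0024] shift after turn [-19.4 559.6  17. ] shift before turn [-18.1 559.6  16.8]
```

View pics/w20.png

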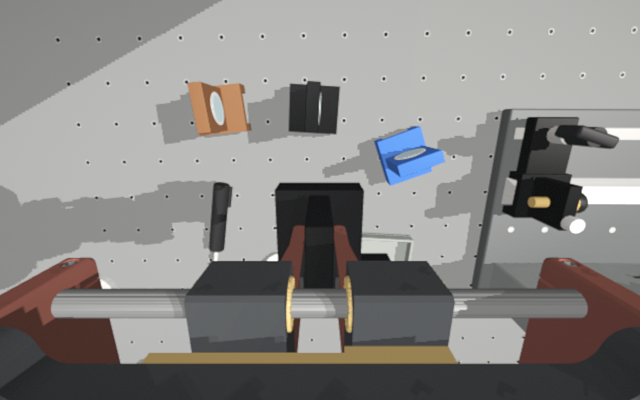

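{"op": "carry_out", "data": {
  "rows": [
    [[0,0.02,0],[0,0,-0.0024],1],
    [[-0.002,0.04,0],[0,0,0],1],
    [[-0.002,0.04,0],[0,0,0],1],
    [[-0.002,0.04,0],[0,0,0],1],
    [[-0.002,0.04,0],[0,0,0],1],
    [[-0.002,0.04,0],[0,0,0],1],
    [[-0.002,0.04,0],[0,0,0],1],
    [[-0.002,0.04,0],[0,0,0],1],
    [[-0.002,0.04,0],[0,0,0],1],
    [[-0.002,0.04,0],[0,0,0],1],
    [[-0.002,0.04,0],[0,0,0],1],
    [[0,0.04,0],[0,0,0],1]
  ]
}}

```text
t: 25.28
ee_pos: [550.5, 128.1, 215.6]
orientation: [-0.03, -3.14, 0.0]
ft_force: [0.8, -0.5, -2.1]
width: 13.8
```

{"op": "carry_out", "data": {
  "rows": [
    [[0,0.04,0],[0,0,0],1],
    [[0,0.04,0],[0,0,0],1],
    [[0,0.02,0.01],[0,0,0],1],
    [[0,0,0.02],[0,0,0],1],
    [[0,0,0.02],[0,0,0],1],
    [[0,0,0],[0,0,0],1],
    [[0,0,0],[0,0,0],1]
  ]
}}

```text
t: 25.87
ee_pos: [551.5, 225.8, 164.7]
orientation: [-0.028, -3.138, 0.002]
ft_force: [0.3, 0.7, -1.9]
width: 13.8
```

```bash
python3 -c "
from h import *
need([551.7,226,120],179.2); shot('wrist','w21'); shot('side','d12',(220,150,360,290),4)"
```

```text
pos [551.5 225.8 164.7] yaw 178.99 F [ 0.3  0.7 -1.9] w 13.8 t 25.87
turn [-0.0015 -0.0036 -0.0037] shift after turn [-0.2  0.2 44.7] shift before turn [-0.4  0.3 44.7]
```

View pics/w21.png

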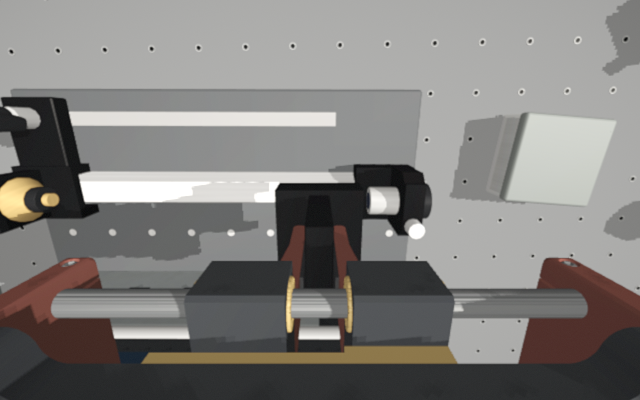

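View pics/d12.png

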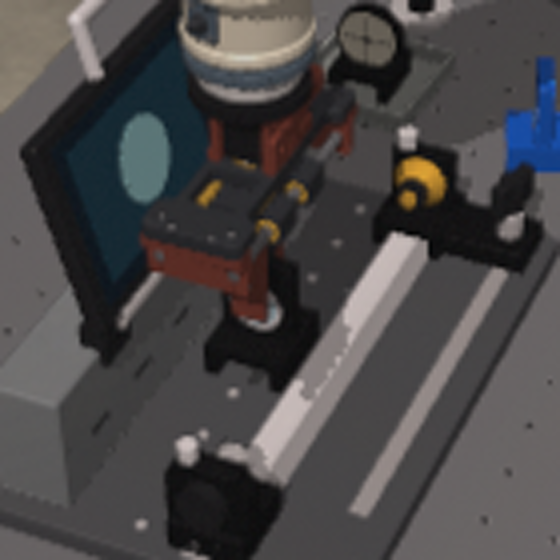

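Run:
```python
from h import *
crop('w21',(60,150,400,240),2.3,'w21c')
o=np.load('pics/w21_pose.npy'); w=cam('wrist',dict(ee_pos=o[:3],orientation=o[3:]))
im=np.load('pics/w21.npy').astype(int)
for u in (110,160,220): print(u,[(v,im[v,u].sum()) for v in range(165,212,2)])
z=164.7-42+24
a,b=[onz(w,p,z) for p in [(276.5,184),(363,184)]]; print(a,b)
```

```text
110 [(165, np.int64(411)), (167, np.int64(410)), (169, np.int64(404)), (171, np.int64(535)), (173, np.int64(648)), (175, np.int64(652)), (177, np.int64(647)), (179, np.int64(640)), (181, np.int64(718)), (183, np.int64(765)), (185, np.int64(765)), (187, np.int64(765)), (189, np.int64(765)), (191, np.int64(765)), (193, np.int64(765)), (195, np.int64(765)), (197, np.int64(765)), (199, np.int64(765)), (201, np.int64(728)), (203, np.int64(303)), (205, np.int64(300)), (207, np.int64(300)), (209, np.int64(299)), (211, np.int64(302))]
160 [(165, np.int64(416)), (167, np.int64(416)), (169, np.int64(413)), (171, np.int64(512)), (173, np.int64(647)), (175, np.int64(647)), (177, np.int64(647)), (179, np.int64(638)), (181, np.int64(700)), (183, np.int64(765)), (185, np.int64(765)), (187, np.int64(765)), (189, np.int64(765)), (191, np.int64(765)), (193, np.int64(765)), (195, np.int64(765)), (197, np.int64(765)), (199, np.int64(765)), (201, np.int64(751)), (203, np.int64(307)), (205, np.int64(302)), (207, np.int64(305)), (209, np.int64(300)), (211, np.int64(304))]
220 [(165, np.int64(425)), (167, np.int64(425)), (169, np.int64(424)), (171, np.int64(495)), (173, np.int64(648)), (175, np.int64(646)), (177, np.int64(649)), (179, np.int64(644)), (181, np.int64(697)), (183, np.int64(665)), (185, np.int64(661)), (187, np.int64(663)), (189, np.int64(659)), (191, np.int64(666)), (193, np.int64(665)), (195, np.int64(662)), (197, np.int64(667)), (199, np.int64(662)), (201, np.int64(619)), (203, np.int64(328)), (205, np.int64(307)), (207, np.int64(307)), (209, np.int64(305)), (211, np.int64(308))]
[518.07479851 198.98706651 146.7       ] [519.07788864 256.76176683 146.7       ]
```

View pics/w21c.png

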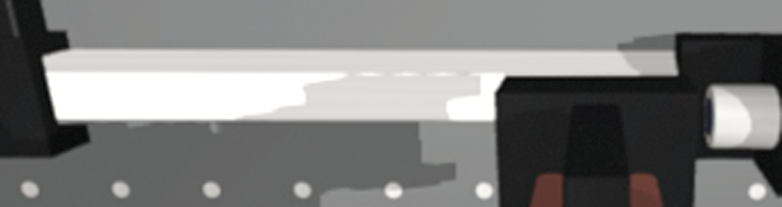

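Run:
```python
from h import *
o=np.load('pics/w21_pose.npy'); w=cam('wrist',dict(ee_pos=o[:3],orientation=o[3:]))
print('saddle top/bottom front', onz(w,(300,190),146.7), onz(w,(300,184),122.7))
r=[onz(w,(220,v),40) for v in (180.7,202)]; print('rail',r, sum(r)/2); print(onz(w,(220,171),20))
need([551.7,226,62],179.2)
```

```text
saddle top/bottom front [522.47393476 214.53735686 146.7       ] [523.73645895 212.89861821 122.7       ]
rail [array([537.26016221, 122.17168139,  40.        ]), array([560.72970447, 119.49552472,  40.        ])] [548.99493334 120.83360306  40.        ]
[530.31768857 116.06514187  20.        ]
pos [553.2 226.  166.7] yaw 178.98 F [ 0.6  0.3 -2.4] w 14.0 t 25.97
turn [ 0.0002  0.0005 -0.0039] shift after turn [ 1.500e+00 -1.000e-01  1.047e+02] shift before turn [ 1.500e+00 -1.000e-01  1.047e+02]
```

{"op": "carry_out", "data": {
  "rows": [
    [[0.002,0,0.02],[0,0,-0.003],1],
    [[0,0,0.03],[0,0,0],1],
    [[0,0,0.025],[0,0,0],1],
    [[0,0,0.01],[0,0,0],1],
    [[0,0,0.005],[0,0,0],1],
    [[0,0,0.004],[0,0,0],1],
    [[0,0,0],[0,0,0],1]
  ]
}}

```text
t: 26.55
ee_pos: [551.5, 226.3, 72.7]
orientation: [0.022, 3.14, 0.001]
ft_force: [0.5, -0.1, -2.8]
width: 13.6
```

{"op": "carry_out", "data": {
  "rows": [
    [[0,0,0.003],[0,0,0],1],
    [[0,0,0.002],[0,0,0],1],
    [[0,0,0.001],[0,0,0],1],
    [[0,0,0],[0,0,0],1]
  ]
}}

```text
t: 26.88
ee_pos: [550.8, 226.3, 66.2]
orientation: [0.021, 3.141, 0.0]
ft_force: [-0.9, -1.4, -2.1]
width: 13.7
```

{"op": "carry_out", "data": {
  "rows": [
    [[0,0,0.001],[0,0,0],1],
    [[0,0,0.001],[0,0,0],1],
    [[0,0,0],[0,0,0],1]
  ]
}}

```text
t: 27.13
ee_pos: [551.0, 226.3, 66.0]
orientation: [0.021, 3.141, 0.0]
ft_force: [-5.3, -2.4, 14.6]
width: 13.9
```

{"op": "carry_out", "data": {
  "rows": [
    [[0,0,-0.001],[0,0,0],0.65],
    [[0,0,0],[0,0,0],0.65],
    [[0,0,0],[0,0,0],0.65],
    [[0,0,-0.01],[0,0,0],0.65],
    [[0,0,-0.025],[0,0,0],0.65],
    [[0,0,-0.035],[0,0,0],0.65],
    [[0,0,-0.035],[0,0,0],0.65],
    [[0,0,-0.035],[0,0,0],0.5],
    [[0,0,0],[0,0,0],0.5]
  ]
}}

```text
t: 27.88
ee_pos: [554.5, 227.7, 212.7]
orientation: [0.021, 3.131, 0.007]
ft_force: [1.4, 0.7, 0.4]
width: 40.6
```

```bash
python3 -c "
from h import *
need([500,-320,215],178); shot('wrist','w22'); shot('side','d13',(220,150,360,290),4)"
```

```text
pos [554.5 227.7 212.7] yaw 179.23 F [1.4 0.7 0.4] w 40.6 t 27.88
turn [0.0045 0.0108 0.0215] shift after turn [  35.4 -549.3   -2.3] shift before turn [  47.1 -548.4   -5.2]
```

View pics/w22.png

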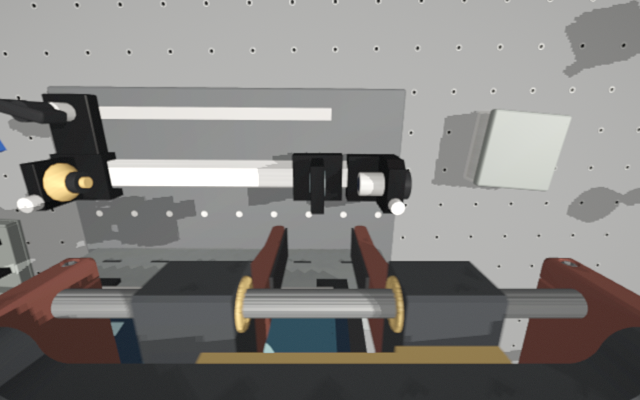

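View pics/d13.png

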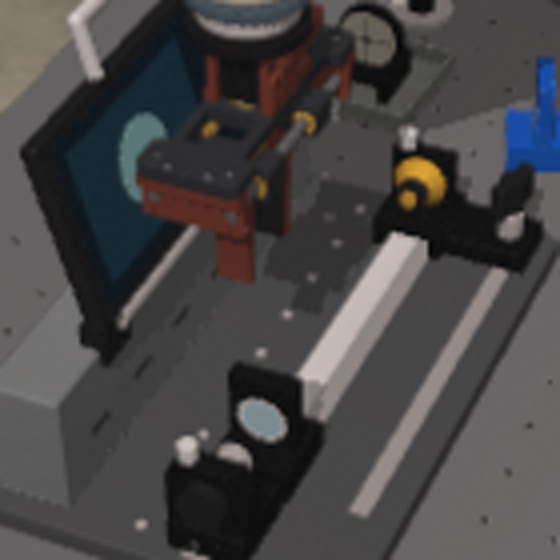

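{"op": "carry_out", "data": {
  "rows": [
    [[0.004,-0.02,0],[0,0,0.005],0.5],
    [[0.005,-0.04,0],[0,0,0.005],0.5],
    [[0.005,-0.04,0],[0,0,0.005],0.5],
    [[0.005,-0.04,0],[0,0,0.005],0.5],
    [[0.005,-0.04,0],[0,0,0.005],0.5],
    [[0.005,-0.04,0],[0,0,0.005],0.5],
    [[0.005,-0.04,0],[0,0,0.005],0.5],
    [[0.005,-0.04,0],[0,0,0.005],0.5],
    [[0.005,-0.04,0],[0,0,0.005],0.5],
    [[0.005,-0.04,0],[0,0,0.005],0.5],
    [[0,-0.04,0],[0,0,0.005],0.5],
    [[0,-0.04,0],[0,0,0.005],0.5]
  ]
}}

```text
t: 28.98
ee_pos: [480.6, -232.9, 203.5]
orientation: [-0.116, -3.137, -0.002]
ft_force: [0.5, 0.2, 0.2]
width: 43.9
```

{"op": "carry_out", "data": {
  "rows": [
    [[0,-0.04,0],[0,0,0],0.5],
    [[0,-0.04,0],[0,0,0],0.5],
    [[0,-0.02,0],[0,0,0],0.5],
    [[0,0,0],[0,0,0],0.5],
    [[0,0,0],[0,0,0],0.5]
  ]
}}

```text
t: 29.4
ee_pos: [473.8, -331.4, 203.2]
orientation: [-0.119, -3.137, -0.003]
ft_force: [0.1, 0.5, 0.2]
width: 43.9
```

```bash
python3 -c "
from h import *
need([437.7,-337.3,120],175.7); shot('wrist','w23')"
```

```text
pos [ 473.8 -331.4  203.2] yaw 175.66 F [0.1 0.5 0.2] w 43.9 t 29.4
turn [ 0.002  -0.0027 -0.0008] shift after turn [35.6 -8.6 83.2] shift before turn [35.4 -8.8 83.2]
```

View pics/w23.png

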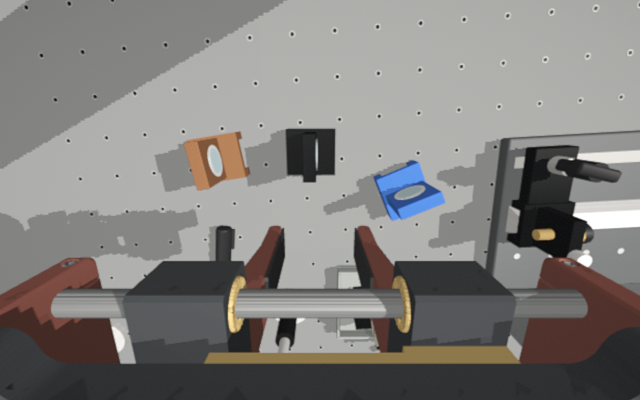

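Run:
```python
from h import *
o=np.load('pics/w23_pose.npy'); w=cam('wrist',dict(ee_pos=o[:3],orientation=o[3:]))
print([onz(w,p,82).round(1) for p in [(302.5,133.5),(315.5,133.5),(303.5,181),(316,181)]])
print([onz(w,p,24).round(1) for p in [(286,129),(335,128.5),(287,176),(335,175)]])
need([437.7,-337.3,120],175.7)
```

```text
[array([ 411.7, -341.8,   82. ]), array([ 412.6, -328.8,   82. ]), array([ 460. , -345.2,   82. ]), array([ 461. , -332.1,   82. ])]
[array([ 407.3, -364.3,   24. ]), array([ 411.2, -305.8,   24. ]), array([ 464.2, -369.2,   24. ]), array([ 467.5, -309.2,   24. ])]
pos [ 474.1 -330.4  203.4] yaw 175.74 F [ 0.1 -0.3 -0.2] w 44.1 t 29.45
turn [ 0.002  -0.0026  0.0007] shift after turn [35.7 -9.6 83.4] shift before turn [35.5 -9.8 83.5]
```

{"op": "carry_out", "data": {
  "rows": [
    [[0.018,-0.005,0.02],[0,0,0],0.5],
    [[0.018,-0.0045,0.02],[0,0,0],0.5],
    [[0,0,0.02],[0,0,0],0.5],
    [[0,0,0.015],[0,0,0],0.5],
    [[0,0,0],[0,0,0],0.5],
    [[0,0,0],[0,0,0],0.5]
  ]
}}

```text
t: 29.95
ee_pos: [438.2, -336.3, 129.3]
orientation: [-0.113, -3.137, -0.003]
ft_force: [-0.1, -0.6, 1.0]
width: 44.2
```

```bash
python3 -c "
from h import *
need([437,-337.2,41],175.8); shot('wrist','w24')"
```

```text
pos [ 438.2 -336.3  129.3] yaw 175.89 F [-0.1 -0.6  1. ] w 44.2 t 29.95
turn [ 0.0016 -0.0022  0.0016] shift after turn [ 1.1 -1.  88.3] shift before turn [ 0.9 -1.1 88.3]
```

View pics/w24.png

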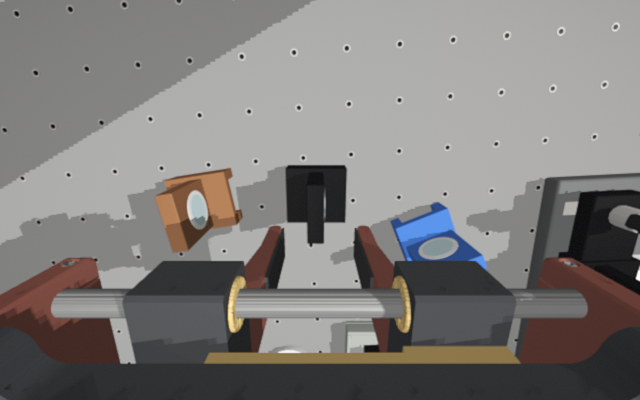

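{"op": "carry_out", "data": {
  "rows": [
    [[0.001,-0.0015,0.02],[0,0,0],0.5],
    [[0,0,0.03],[0,0,0],0.5],
    [[0,0,0.025],[0,0,0],0.5],
    [[0,0,0.014],[0,0,0],0.5],
    [[0,0,0],[0,0,0],0.5],
    [[0,0,0],[0,0,0],1],
    [[0,0,0],[0,0,0],1],
    [[0,0,0],[0,0,0],1],
    [[0,0,0],[0,0,0],1],
    [[0,0,0],[0,0,0],1],
    [[0,0,0],[0,0,0],1]
  ]
}}

```text
t: 30.92
ee_pos: [437.8, -339.8, 41.9]
orientation: [0.115, 3.138, -0.001]
ft_force: [0.4, 0.8, 6.1]
width: 14.0
```

{"op": "carry_out", "data": {
  "rows": [
    [[0,0,-0.01],[0,0,0],1],
    [[0,0,-0.03],[0,0,0],1],
    [[0,0,-0.035],[0,0,0],1],
    [[0,0,-0.035],[0,0,0],1],
    [[0,0,-0.035],[0,0,-0.03],1],
    [[0,0,-0.03],[0,0,-0.028],1],
    [[0,0,0],[0,0,0],1]
  ]
}}

```text
t: 31.5
ee_pos: [439.9, -341.7, 222.7]
orientation: [0.022, 3.133, -0.01]
ft_force: [0.9, -1.4, -2.1]
width: 13.9
```

```bash
python3 -c "
from h import *
need([550,156,200],179.2); shot('wrist','w25')"
```

```text
pos [ 439.9 -341.7  222.7] yaw 179.19 F [ 0.9 -1.4 -2.1] w 13.9 t 31.5
turn [-0.0065  0.0081 -0.0002] shift after turn [-103.2  499.2   22.7] shift before turn [-102.9  499.3   20.2]
```

View pics/w25.png

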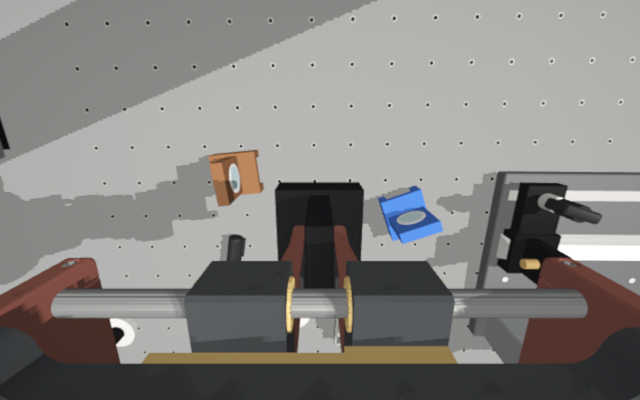

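{"op": "carry_out", "data": {
  "rows": [
    [[-0.005,0.02,0],[0,0,0],1],
    [[-0.009,0.04,0],[0,0,0],1],
    [[-0.009,0.04,0],[0,0,0],1],
    [[-0.009,0.04,0],[0,0,0],1],
    [[-0.009,0.04,0],[0,0,0],1],
    [[-0.009,0.04,0],[0,0,0],1],
    [[-0.009,0.04,0],[0,0,0],1],
    [[-0.009,0.04,0],[0,0,0],1],
    [[-0.009,0.04,0],[0,0,0],1],
    [[-0.009,0.04,0],[0,0,0],1],
    [[-0.009,0.04,0],[0,0,0],1],
    [[-0.008,0.04,0],[0,0,0],1]
  ]
}}

```text
t: 32.55
ee_pos: [546.2, 120.6, 214.0]
orientation: [-0.025, -3.138, 0.001]
ft_force: [1.0, -0.8, -2.6]
width: 13.7
```

{"op": "carry_out", "data": {
  "rows": [
    [[0,0.04,0],[0,0,0],1],
    [[0,0.04,0],[0,0,0],1],
    [[0,0,0.02],[0,0,0],1],
    [[0,0,0.02],[0,0,0],1],
    [[0,0,0],[0,0,0],1],
    [[0,0,0],[0,0,0],1]
  ]
}}

```text
t: 33.05
ee_pos: [546.7, 198.2, 173.6]
orientation: [-0.024, -3.136, 0.003]
ft_force: [0.3, 0.2, -2.3]
width: 13.9
```

```bash
python3 -c "
from h import *
need([550,156,66],179.2); shot('wrist','w26')"
```

```text
pos [546.7 198.2 173.6] yaw 179.11 F [ 0.3  0.2 -2.3] w 13.9 t 33.05
turn [-0.002  -0.0053 -0.0015] shift after turn [ -3.9 -42.2 107.6] shift before turn [ -4.6 -42.  107.7]
```

View pics/w26.png

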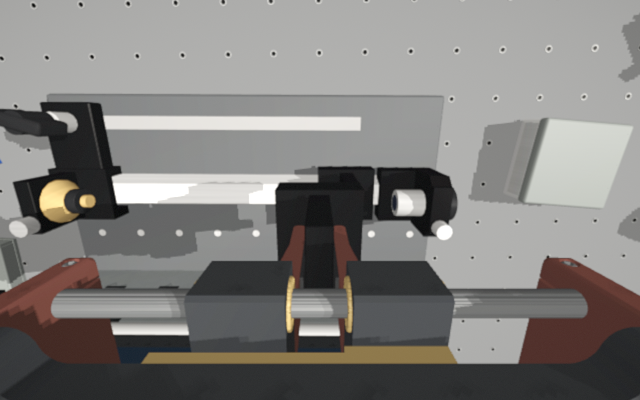

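{"op": "carry_out", "data": {
  "rows": [
    [[-0.001,-0.021,0],[0,0,0],1],
    [[-0.001,-0.021,0],[0,0,0],1],
    [[0,0,0.02],[0,0,0],1],
    [[0,0,0.03],[0,0,0],1],
    [[0,0,0.02],[0,0,0],1],
    [[0,0,0],[0,0,0],1],
    [[0,0,0],[0,0,0],1]
  ]
}}

```text
t: 33.68
ee_pos: [550.0, 156.2, 106.2]
orientation: [-0.026, -3.14, 0.0]
ft_force: [1.2, -0.2, -1.7]
width: 14.0
```

```bash
python3 -c "
from h import *
need([550,156,66],179.2); shot('wrist','w27')"
```

```text
pos [550.  156.2 106.2] yaw 179.05 F [ 1.2 -0.2 -1.7] w 14.0 t 33.68
turn [-0.0003 -0.001  -0.0026] shift after turn [-0.  -0.2 40.2] shift before turn [-0.1 -0.1 40.2]
```

View pics/w27.png

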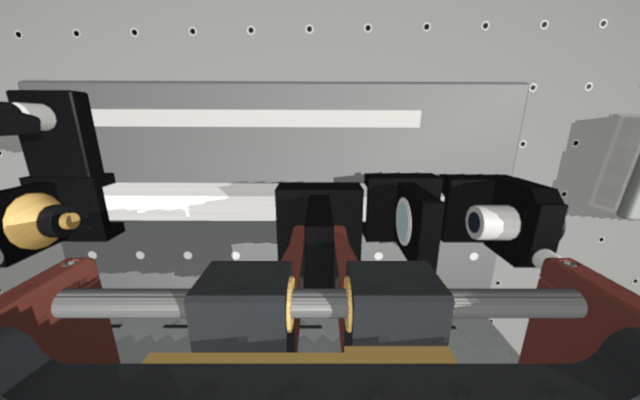

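{"op": "carry_out", "data": {
  "rows": [
    [[0,0,0.015],[0,0,-0.002],1],
    [[0,0,0.012],[0,0,0],1],
    [[0,0,0.007],[0,0,0],1],
    [[0,0,0.004],[0,0,0],1],
    [[0,0,0.002],[0,0,0],1],
    [[0,0,0],[0,0,0],1]
  ]
}}

```text
t: 34.23
ee_pos: [550.1, 156.8, 66.1]
orientation: [-0.021, -3.141, 0.0]
ft_force: [-0.1, 0.0, -2.7]
width: 14.2
```

{"op": "carry_out", "data": {
  "rows": [
    [[0,0,0.001],[0,0,0],1],
    [[0,0,0.001],[0,0,0],1],
    [[0,0,0],[0,0,0],1]
  ]
}}

```text
t: 34.48
ee_pos: [550.4, 156.9, 65.9]
orientation: [0.021, 3.141, 0.0]
ft_force: [-5.1, -1.8, 13.8]
width: 13.6
```

{"op": "carry_out", "data": {
  "rows": [
    [[0,0,-0.001],[0,0,0],0.65],
    [[0,0,0],[0,0,0],0.65],
    [[0,0,0],[0,0,0],0.65],
    [[0,0,-0.01],[0,0,0],0.65],
    [[0,0,-0.025],[0,0,0],0.65],
    [[0,0,-0.035],[0,0,0],0.65],
    [[0,0,-0.035],[0,0,0],0.65],
    [[0.02,-0.03,-0.03],[0,0,0],0.5],
    [[0.02,-0.03,0],[0,0,0],0.5],
    [[0.02,-0.03,0],[0,0,0],0.5],
    [[0.02,-0.03,0],[0,0,0],0.5],
    [[0.005,-0.03,0],[0,0,0],0.5]
  ]
}}

```text
t: 35.48
ee_pos: [462.1, 10.4, 197.1]
orientation: [-0.02, -3.14, -0.0]
ft_force: [0.7, 0.4, -0.2]
width: 43.8
```

{"op": "carry_out", "data": {
  "rows": [
    [[0,-0.03,0],[0,0,0.116],0.5],
    [[0,0,0],[0,0,0.116],0.5],
    [[0,0,0],[0,0,0.116],0.5],
    [[0,0,0],[0,0,0.116],0.5],
    [[0,0,0],[0,0,0.116],0.5],
    [[0,0,0],[0,0,0.116],0.5],
    [[0,0,0],[0,0,0.116],0.5],
    [[0,0,0],[0,0,0.116],0.5],
    [[0,0,0],[0,0,0.116],0.5],
    [[0,0,0],[0,0,0.116],0.5],
    [[0,0,0],[0,0,0.116],0.5],
    [[0,0,0],[0,0,0.116],0.5]
  ]
}}

```text
t: 36.48
ee_pos: [465.0, -18.7, 197.2]
orientation: [2.037, 2.391, 0.0]
ft_force: [-0.2, -0.9, 0.5]
width: 44.0
```

{"op": "carry_out", "data": {
  "rows": [
    [[0,0,0],[0,0,0.116],0.5],
    [[0,0,0],[0,0,0.116],0.5],
    [[0,0,0],[0,0,0.116],0.5],
    [[0,0,0],[0,0,0.116],0.5],
    [[0,0,0],[0,0,0],0.5],
    [[0,0,0],[0,0,0],0.5]
  ]
}}

```text
t: 36.98
ee_pos: [465.0, -18.7, 197.1]
orientation: [2.524, 1.871, 0.001]
ft_force: [0.2, -0.2, -0.5]
width: 43.9
```

```bash
python3 -c "
from h import *
need([470.4,-53.2,75],72.7); shot('wrist','w28'); shot('side','d14',(220,110,380,290),3.3)"
```

```text
pos [465.  -18.7 197.1] yaw 73.09 F [ 0.2 -0.2 -0.5] w 43.9 t 36.98
turn [ 0.0005 -0.0001  0.0069] shift after turn [-31.3  15.4 122.1] shift before turn [-31.4  15.2 122.1]
```

View pics/w28.png

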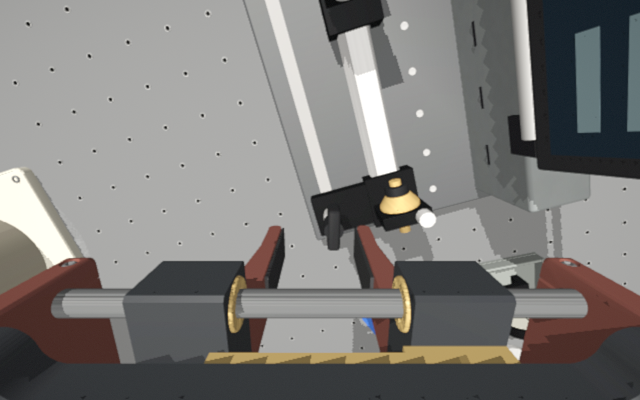

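View pics/d14.png

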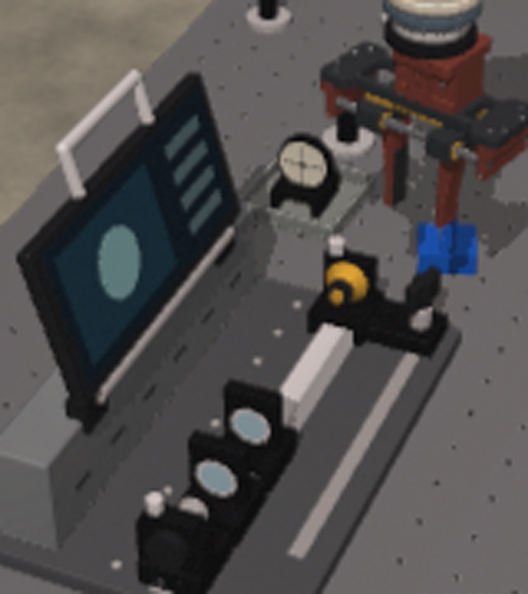

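{"op": "carry_out", "data": {
  "rows": [
    [[-0.0155,0.0077,0],[0,0,0.006],0.5],
    [[-0.0155,0.0077,0.015],[0,0,0],0.5],
    [[0,0,0.02],[0,0,0],0.5],
    [[0,0,0],[0,0,0],0.5],
    [[0,0,0],[0,0,0],0.5]
  ]
}}

```text
t: 37.5
ee_pos: [469.5, -52.9, 161.1]
orientation: [-2.53, -1.859, 0.003]
ft_force: [-0.3, 0.0, -0.1]
width: 44.0
```

```bash
python3 -c "
from h import *
need([470.4,-53.2,75],72.7); im,w=shot('wrist','w29')"
```

```text
pos [469.5 -52.9 161.1] yaw 72.6 F [-0.3  0.  -0.1] w 44.0 t 37.5
turn [-0.0027  0.0004 -0.0017] shift after turn [-0.1  1.  86.1] shift before turn [-0.   1.2 86.1]
```

View pics/w29.png

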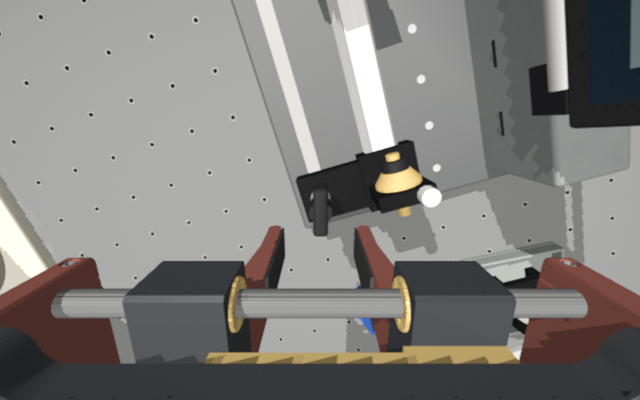

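Wing centred at column 320. I'll descend and grip.

{"op": "carry_out", "data": {
  "rows": [
    [[0,0.001,0.025],[0,0,0],0.5],
    [[0,0,0.03],[0,0,0],0.5],
    [[0,0,0.02],[0,0,0],0.5],
    [[0,0,0.01],[0,0,0],0.5],
    [[0,0,0],[0,0,0],0.5],
    [[0,0,0],[0,0,0],1],
    [[0,0,0],[0,0,0],1],
    [[0,0,0],[0,0,0],1],
    [[0,0,0],[0,0,0],1],
    [[0,0,0],[0,0,0],1],
    [[0,0,0],[0,0,0],1]
  ]
}}

```text
t: 38.47
ee_pos: [470.4, -53.0, 77.2]
orientation: [-2.532, -1.858, 0.002]
ft_force: [-3.8, 1.7, 8.7]
width: 12.5
```

{"op": "carry_out", "data": {
  "rows": [
    [[0.006,-0.0017,0],[0,0,0],1],
    [[0.0115,-0.0034,0],[0,0,0],1],
    [[0.0115,-0.0034,0],[0,0,0],1],
    [[0.0115,-0.0034,0],[0,0,0],1],
    [[0.0115,-0.0034,0],[0,0,0],1],
    [[0.0115,-0.0034,0],[0,0,0],1],
    [[0.0115,-0.0034,0],[0,0,0],1],
    [[0.0115,-0.0034,0],[0,0,0],1],
    [[0.0115,-0.0034,0],[0,0,0],1],
    [[0.0115,-0.0034,0],[0,0,0],1],
    [[0.0115,-0.0034,0],[0,0,0],1],
    [[0.0115,-0.0034,0],[0,0,0],1]
  ]
}}

```text
t: 39.47
ee_pos: [473.2, 85.2, 77.2]
orientation: [-2.532, -1.859, 0.001]
ft_force: [-2.7, -2.3, 6.3]
width: 12.8
```

{"op": "carry_out", "data": {
  "rows": [
    [[0.0095,-0.0028,0],[0,0,0],1],
    [[0,0,0],[0,0,0],1],
    [[0,0,0],[0,0,0],1]
  ]
}}

```text
t: 39.72
ee_pos: [473.4, 95.5, 77.2]
orientation: [-2.531, -1.86, 0.001]
ft_force: [-3.4, 1.1, 7.2]
width: 13.1
```

```bash
python3 -c "
from h import *
need([473,112,75],72.7); im,w=shot('wrist','w30'); shot('side','d15',(220,150,360,290),4)"
```

```text
pos [473.4  95.5  77.2] yaw 72.61 F [-3.4  1.1  7.2] w 13.1 t 39.72
turn [-0.0008  0.0001 -0.0016] shift after turn [15.6 -5.3  2.2] shift before turn [15.6 -5.3  2.2]
```

View pics/w30.png

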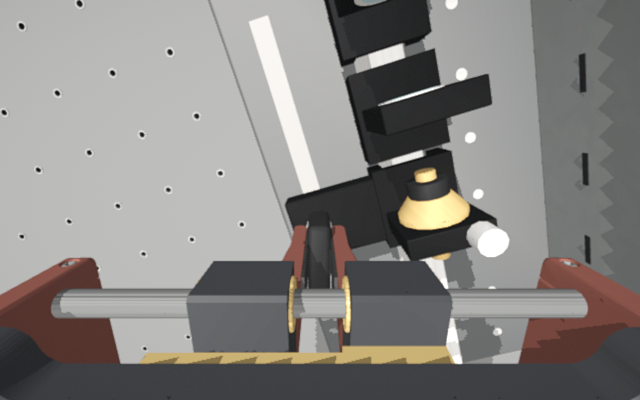

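View pics/d15.png

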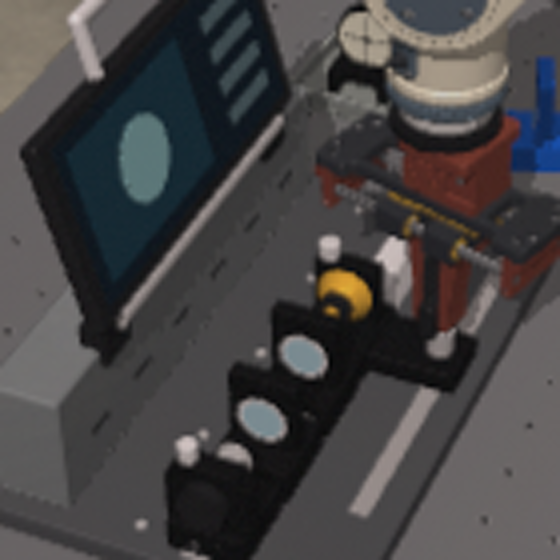

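{"op": "carry_out", "data": {
  "rows": [
    [[0.0048,-0.0014,0],[0,0,0],1],
    [[0.0048,-0.0014,0],[0,0,0],1],
    [[0.0048,-0.0014,0],[0,0,0],1],
    [[0,0,0],[0,0,0],1]
  ]
}}

```text
t: 40.15
ee_pos: [473.7, 110.2, 77.2]
orientation: [-2.532, -1.859, 0.001]
ft_force: [-4.1, 0.4, 6.2]
width: 12.9
```

{"op": "carry_out", "data": {
  "rows": [
    [[0.002,-0.0006,0],[0,0,0],1],
    [[0.002,-0.0006,0],[0,0,0],1],
    [[0,0,0],[0,0,0],1]
  ]
}}

```text
t: 40.4
ee_pos: [473.8, 113.8, 77.2]
orientation: [-2.532, -1.859, 0.002]
ft_force: [-3.6, -1.3, 7.4]
width: 13.0
```

{"op": "carry_out", "data": {
  "rows": [
    [[0.002,-0.0006,0],[0,0,0],1],
    [[0.002,-0.0006,0],[0,0,0],1],
    [[0,0,0],[0,0,0],1]
  ]
}}

```text
t: 40.65
ee_pos: [473.8, 117.2, 77.2]
orientation: [2.531, 1.86, -0.003]
ft_force: [-2.7, -7.1, 7.4]
width: 12.4
```

{"op": "carry_out", "data": {
  "rows": [
    [[0.001,-0.0003,0],[0,0,0],1],
    [[0.001,-0.0003,0],[0,0,0],1],
    [[0,0,0],[0,0,0],1]
  ]
}}

```text
t: 40.9
ee_pos: [473.8, 117.6, 77.2]
orientation: [2.529, 1.86, -0.006]
ft_force: [-1.7, -18.8, 8.6]
width: 12.9
```

```bash
python3 -c "
from h import *
need([473,112,75],72.7); im,w=shot('wrist','w31'); shot('side','d16',(220,150,360,290),4)"
```

```text
pos [473.8 117.6  77.2] yaw 72.67 F [ -1.7 -18.8   8.6] w 12.9 t 40.9
turn [-0.      0.0045 -0.0005] shift after turn [-5.5  0.9  2.2] shift before turn [-5.5  0.9  2.2]
```

View pics/w31.png

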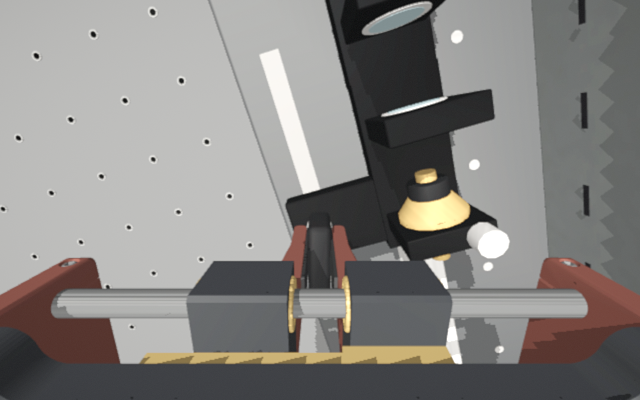

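View pics/d16.png

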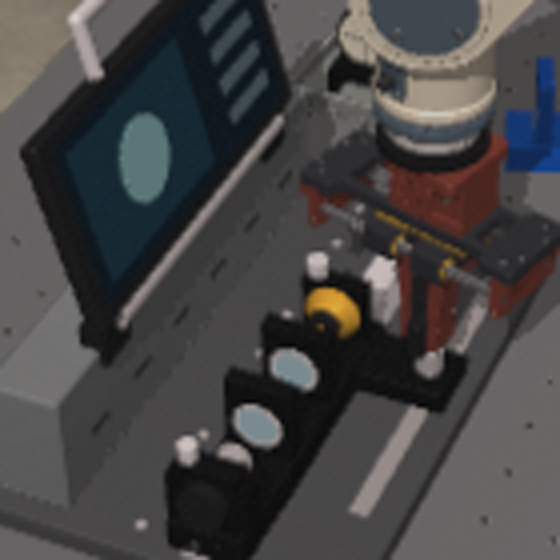

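{"op": "carry_out", "data": {
  "rows": [
    [[0,0,0],[0,0,0.1],1],
    [[0,0,0],[0,0,0.1],1],
    [[0,0,0],[0,0,0.1],1],
    [[0,0,0],[0,0,0.1],1],
    [[0,0,0],[0,0,0.1],1],
    [[0,0,0],[0,0,0.1],1],
    [[0,0,0],[0,0,0.1],1],
    [[0,0,0],[0,0,0.1],1],
    [[0,0,0],[0,0,0.1],1],
    [[0,0,0],[0,0,0.1],1],
    [[0,0,0],[0,0,0.1],1],
    [[0,0,0],[0,0,0.1],1]
  ]
}}

```text
t: 42.0
ee_pos: [475.7, 115.3, 77.2]
orientation: [3.133, 0.103, 0.003]
ft_force: [7.3, -38.4, 4.6]
width: 12.9
```

```bash
python3 -c "
from h import *
need([473,112,75],-0.8); print(obs()['moment']); im,w=shot('wrist','w32')"
```

```text
pos [475.7 115.3  77.2] yaw 3.75 F [  7.3 -38.4   4.6] w 12.9 t 42.0
turn [ 0.0072 -0.0017  0.0795] shift after turn [-2.6  3.3  2.2] shift before turn [-2.9  3.1  2.3]
[-6.86559574 -1.03019505  0.24088599]
```

View pics/w32.png

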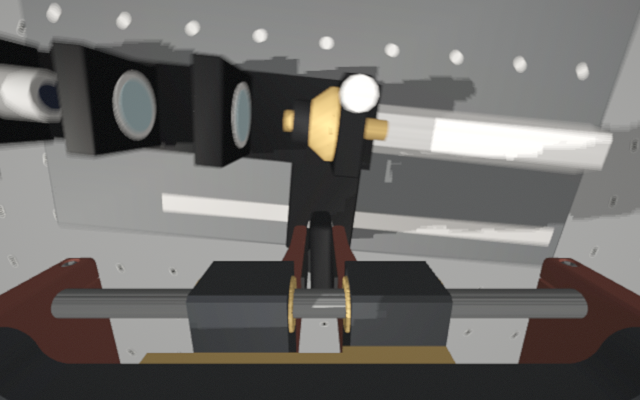

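{"op": "carry_out", "data": {
  "rows": [
    [[0,0.002,0],[0,0,0.03],1],
    [[0,0.002,0],[0,0,0.03],1],
    [[0,0,0],[0,0,0.02],1],
    [[0,0,0],[0,0,0],1]
  ]
}}

```text
t: 42.38
ee_pos: [475.8, 114.5, 77.3]
orientation: [3.139, -0.022, 0.004]
ft_force: [3.6, -14.0, 1.7]
width: 13.0
```

```bash
python3 -c "
from h import *
need([473,112,75],-0.8); print(obs()['moment'])"
```

```text
pos [475.8 114.5  77.3] yaw -0.78 F [  3.6 -14.    1.7] w 13.0 t 42.38
turn [ 0.0022 -0.0023  0.0003] shift after turn [-2.7  2.5  2.3] shift before turn [-2.8  2.5  2.3]
[-2.46614276e+00 -4.51906525e-01  1.42142103e-03]
```

{"op": "carry_out", "data": {
  "rows": [
    [[0,0.001,0],[0,0,0.03],1],
    [[0,0.001,0],[0,0,0.03],1],
    [[0,0,0],[0,0,0.03],1],
    [[0,0,0],[0,0,0],1]
  ]
}}

```text
t: 42.72
ee_pos: [475.6, 114.1, 77.3]
orientation: [3.137, -0.162, 0.004]
ft_force: [2.1, -2.8, 2.7]
width: 13.7
```

```bash
python3 -c "
from h import *
need([473,112,75],-0.8); print(obs()['moment']); shot('wrist','w33',(200,20,420,300),2.1)"
```

```text
pos [475.6 114.1  77.3] yaw -5.9 F [ 2.1 -2.8  2.7] w 13.7 t 42.72
turn [ 0.0002 -0.0023 -0.0891] shift after turn [-2.6  2.1  2.3] shift before turn [-2.4  2.3  2.3]
[-0.40352328 -0.07938893  0.69767259]
```

View pics/w33.png

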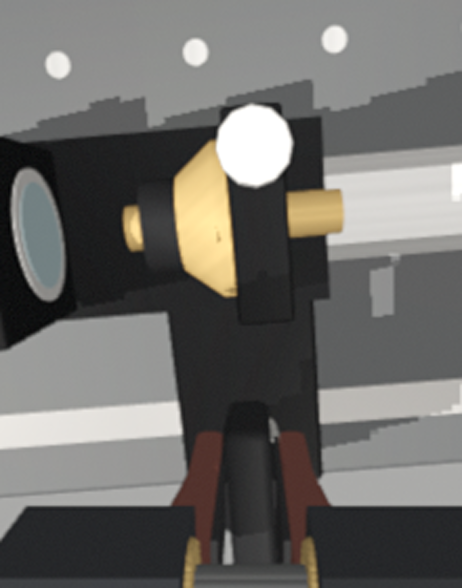

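Mz has risen to 0.7 N·m, so the knob is on its stop. I'll release, rise, and check.

{"op": "carry_out", "data": {
  "rows": [
    [[0,0,0],[0,0,0],0.5],
    [[0,0,0],[0,0,0],0.5],
    [[0,0,0],[0,0,0],0.5],
    [[0,0,-0.02],[0,0,0],0.5],
    [[0,0,-0.03],[0,0,0],0.5],
    [[0,0,-0.035],[0,0,0],0.5],
    [[0,0,-0.035],[0,0,0],0.3],
    [[-0.01,-0.02,-0.035],[0,0,-0.08],0],
    [[-0.02,-0.02,-0.03],[0,0,0],0],
    [[-0.02,-0.02,0],[0,0,0],0],
    [[0,0,0],[0,0,0],0],
    [[0,0,0],[0,0,0],0]
  ]
}}

```text
t: 43.77
ee_pos: [426.7, 176.8, 261.9]
orientation: [-3.141, 0.034, -0.0]
ft_force: [-0.4, -0.0, 0.2]
width: 80.6
```

```bash
python3 -c "
from h import *
need([440,170,260],-0.8); shot('wrist','w34'); crop('w34',(120,20,440,190),2.4,'w34c'); shot('side','d17',(200,60,420,310),2.3); shot('scene','s3',(200,110,430,350),2.5)"
```

```text
pos [426.7 176.8 261.9] yaw -1.23 F [-0.4 -0.   0.2] w 80.6 t 43.77
turn [-0.0003 -0.0003 -0.0075] shift after turn [13.4  6.6  1.9] shift before turn [13.4  6.5  1.9]
```

View pics/w34c.png

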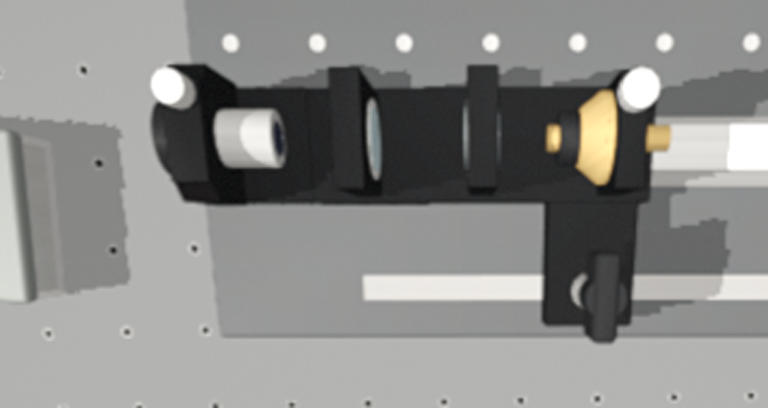

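View pics/d17.png

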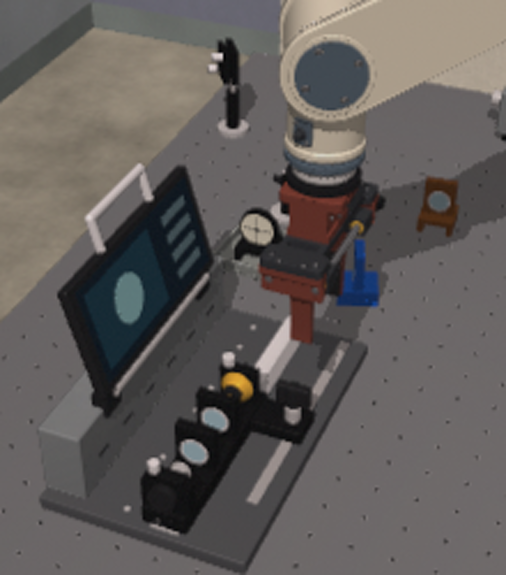

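View pics/s3.png

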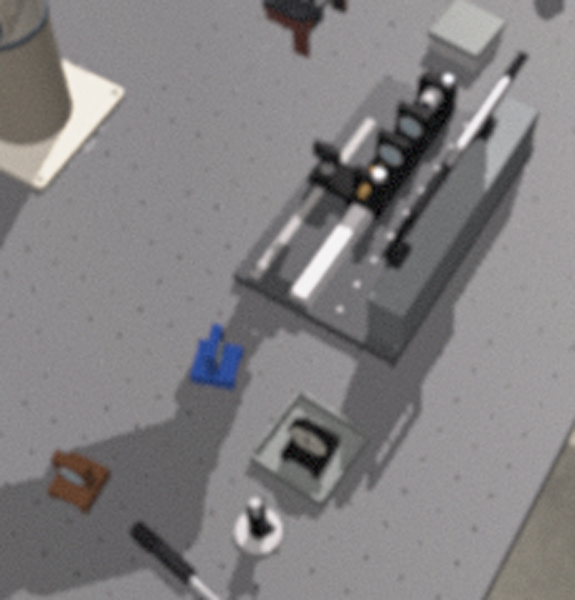

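Run:
```python
from h import *
im=np.load('pics/w34.npy')[45:115,180:400].astype(float)
cv2.imwrite('pics/w34b.png',cv2.resize(np.clip(im*4,0,255).astype(np.uint8)[:,:,::-1],None,fx=3.6,fy=3.6,interpolation=cv2.INTER_CUBIC))
o=np.load('pics/w34_pose.npy'); w=cam('wrist',dict(ee_pos=o[:3],orientation=o[3:]))
Q=lambda x,y:(120+x/2.4-.3,20+y/2.4-.3)
a,b=onz(w,Q(603,255),99),onz(w,Q(602,340),99); v=a-b; print('wing',a,b,np.degrees(np.arctan2(v[1],v[0])))
```

```text
wing [493.70750512 117.37203296  99.        ] [453.37005411 116.65473294  99.        ] 1.018753833637675
```

View pics/w34b.png

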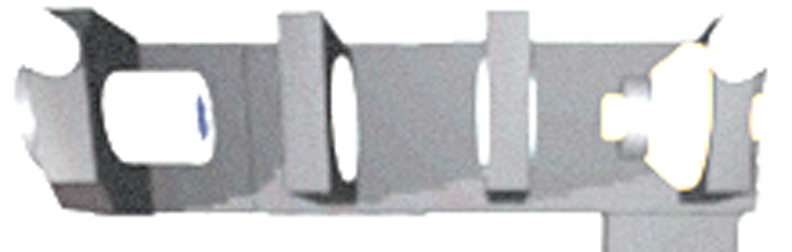

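View pics/s3_raw.png

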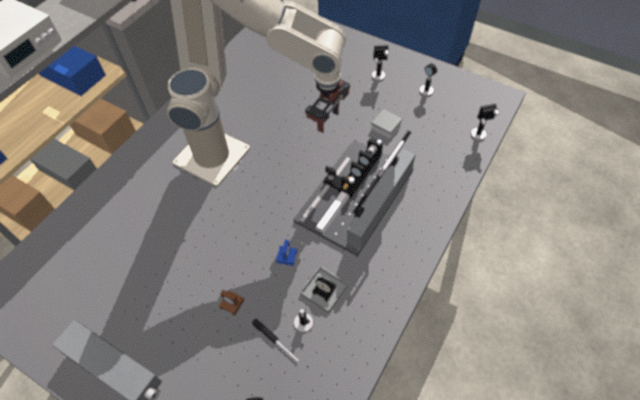

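Run:
```python
from h import *
crop('w34',(340,90,400,170),9,'w34k')
```

```text
(no output)
```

View pics/w34k.png

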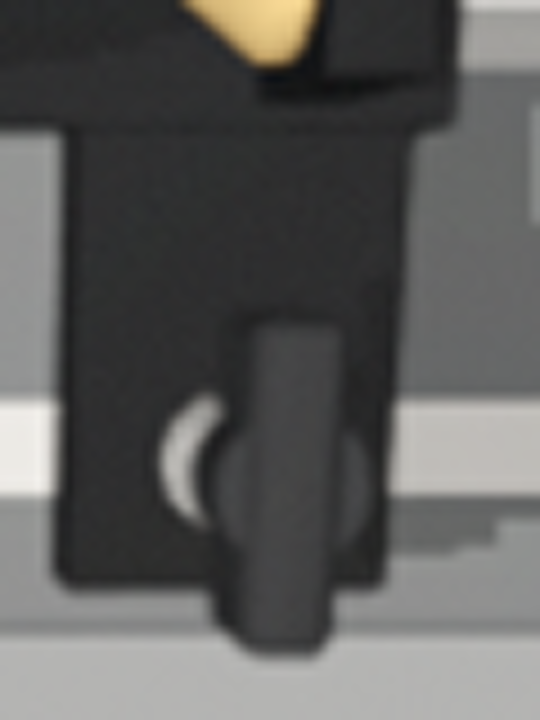

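Run:
```python
from h import *
o=np.load('pics/w34_pose.npy'); w=cam('wrist',dict(ee_pos=o[:3],orientation=o[3:]))
Q=lambda x,y:(340+x/9-.45,90+y/9-.45)
for n,p,q,z in [('wl',(254,330),(243,630),99),('wr',(339,330),(328,630),99),('lug',(63,140),(56,560),48),('lugz60',(63,140),(56,560),60)]:
    a,b=onz(w,Q(*p),z),onz(w,Q(*q),z); v=a-b; print(n,a.round(1),b.round(1),np.degrees(np.arctan2(v[1],v[0])).round(1))
a,b=[onz(w,Q(*p),20) for p in [(0,632),(540,632)]]; v=a-b; print('deck edge',np.degrees(np.arctan2(v[1],v[0]))-90)
```

```text
wl [493.5 121.   99. ] [455.6 121.4  99. ] -0.6
wr [493.3 110.2  99. ] [455.4 110.3  99. ] -0.1
lug [519.1 140.4  48. ] [459.4 141.1  48. ] -0.7
lugz60 [518.6 141.5  60. ] [460.8 142.2  60. ] -0.7
deck edge -1.2132506515976047
```

Measured in the same picture, the wing lies at −0.1° to −0.6°, the lug at −0.7° and the deck at −1.2°. The knob is square to the rail within about 1°. All checks pass, so I'll hand in.

```bash
python3 -c "
from workcell import close_job
print(close_job())"
```

```text
the job is handed in; nothing more can be done
None
```

The bench is changed over to measuring and the job is handed in at about 44 s; `close_job` gave no verdict. I did the steps in the order asked.

- **Screen:** raised to about 105°. The handle and panel corners in the side view match 104.5° to 105°. The screen was not quite shut at the start, about 0.19 rad open.
- **Carriage:** freed with the knob at about 1.3 rad and drawn back to roughly its zero position.
- **Target:** stands upright in the middle of the accessory tray.
- **Riders:** both black riders on the table are on the rail. The blue and brown look-alikes and the other things on the table were not touched. I saw no other black rider in the pictures.
- **Butting:** I pushed the carriage until the force rose to about 19 N. The last brightened close-up shows no gaps from the head to the carriage.
- **Knob:** turned until the torque rose to 0.7 N·m. Afterwards the wing was square to the rail within about 1°.

**What did not quite agree:**
- **Butted position:** the carriage's butted position implies the stop face is about 5 mm further along than I measured from pictures. I put this down to camera bias, since no gap shows.
- **Handle slip:** the handle slid about 10 mm in the grip while rising, with forces up to about 33 N.
- **Tightening force:** the sideways force on the knob briefly reached 38 N while tightening. I eased it off before the final turn.

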